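# Fit the circlip of a microscope swing arm

## Robot

A 7-joint arm with a two-finger parallel gripper is mounted at the origin on the work surface. World frame = base frame: x ahead of the robot, y to its left, z up, the work surface at z = 0. Lengths are in m, angles in rad, forces in N, time in s.
With the tool pointing down it reaches from about 0.4 to 0.875 m from the base axis. Payload 6.5 kg.
Tool frame: the origin (TCP) lies at the very end of the fingers, on their centre line; the grasp point (between the pads) lies bot.pinch_z behind it (bot.pinch_z is the distance from the TCP to the grasp point, in m); x points along the fingers, y is the direction in which the jaws open and shut, and the axes are right-handed (so a half turn about x gives the same grasp; the last joint's range is limited). The gripper opens to 85 mm and grips with 20 to 120 N. Pads are 22 mm wide; open, the fingers measure 114 mm over their backs; the gripper's body (76 mm by 85 mm) begins 54 mm behind the grasp point. The pads swing forward as they close: fully open they stand 13 mm farther back than shut.
Start: joints at [1.072, 0.536, -0.004, 1.538, 0.003, 1.067, -0.071], TCP at [0.273, -0.59, 0.231] pointing down, gripper open.
Joint ranges: [-2.7, 2.7], [-0.37, 2.16], [-1.27, 1.26], [0.24, 2.4], [-1.31, 4.45], [0.19, 1.91], [-2.76, 2.76]. Speed limits (rad/s): [2.39, 2.39, 3.14, 3.14, 3.14, 3.14, 3.14].

## Interface

Orientations are given as a 3x3 rotation matrix whose columns are the frame's x, y, z axes.
In Python, from cell import get_state, optics, close_job, bot gives the robot as it stands.
- The arm moves only by the tool servo_tool, never from a script. Its argument "rows" is a list that holds one entry, the list of rows, each a list of 7 numbers: the shift along the tool's x, y, z each as a share of 25 cm, from -1 to 1, then the turn, a rotation vector about the tool's x, y, z each as a share of 180 degrees, from -1 to 1, then the closure, from 0 (fully open) to 1 (shut). In form: [[[tx, ty, tz, wx, wy, wz, gripper], ...]]. A call has 1 to 10 rows; each row is the pose to reach, as a shift and turn from the pose commanded when the call began, along the tool's axes at that moment, turning the shorter way round; what a row does not reach only later rows make up. A row lasts 1/12 s, in which the tool goes at most 41.7 mm and 7.16 degrees, less where a joint would pass 70% of its speed; a pose out of reach is approached as far as the arm can. A call with a number of a shift or a turn outside -1 to 1 is refused whole. A call with a gripper value outside its range is refused whole. The fingers move at their own pace and stop on an object; "newtons" is the grip in N (left out, the last holds). Time passes only in rows, so rows that repeat a pose let the fingers close. It gives the time, the measured TCP pose, the force and the opening at its end, in the units of the state.
- get_state(): the state, without advancing time (a new reading comes with each control period).
- optics.camera(name): name is "side" or "top" or "wrist"; returns the picture (400x640x3 uint8, blue, green, red); there is no depth.
- optics.calibration(name): a dict with "fx", "fy", "cx", "cy" (pixels), "R" (3x3) and "t" (3): a world point X has camera coordinates R X + t. Camera axes: x right, y down, z forward; pixel columns grow to the right and rows downward; lengths in m; the calibration is good to about 2 mm. A picture is of the moment at which its call begins: read the wrist's pose just before it. calibration takes no time and is no camera call; for the wrist camera it gives the pose at the moment of the call.
- close_job(): hands the job in, once; it reports no verdict.
The state is a dict: "clock": time; "joint_pos": joint angles; "joint_velocities": joint speeds; "joint_torque": joint torques, N m; "eef_pos": TCP position; "ee_rot": TCP orientation; "force": force on the tool from outside, world axes, zero at the start; "torque": the same for the moment, N m; "opening": finger opening in m.
Only numpy, scipy, OpenCV 4.12 (cv2) and the standard library are available. Lean on these libraries where they do the work, as an engineer would, in place of code of your own. Each camera call takes 0.05 s, during which the arm holds its last target.

## Task

Finish refitting the swing arm of this microscope stand. First push the arm's transport lock down and turn it clockwise until it latches, so that the arm stays down clear of the groove in the stub; then take the circlip pliers that carry the ring out of the rack, squeeze them to spread the ring and slide it down over the stub to the groove. Finish holding the pliers upright there, still squeezed, the ring spread level with the groove and not pressed down hard, so that I can inspect the groove before the ring closes; leave the other things on the bench where they are.

Things in the scene. Friction and masses are not known exactly. Their poses are not given: they have to be found in the camera images.
- lock_grip (a point): Transport lock on the arm's tail, 100 mm from the stub: black bar knob, grip bar 40 mm long, 14 mm thick, 24 mm tall, on a round skirt of 34 mm. The point is the bar's centre, on the turning axis, 12 mm below the bar's top; 11 mm below it the skirt begins. x runs along the bar (at the start in line with the stub), z up. Pinch it across the 14 mm.
- hub (a joint): How far the arm, with the lock on it, is pushed down along the stub against its wave spring, m: 0 at the start (its washer covers the groove), 0.0095 fully down; 6 N to start it, 17 N fully down. Latched it stays at 0.006, the washer's top level with the groove's lower edge. The arm only slides up and down; it does not swing.
- lock (a joint): Turn of the transport lock, rad: 0 at the start, 1.4 at its end stop, growing clockwise seen from above. A bayonet: it can turn only while the arm is pushed down by more than 0.008 m; turned beyond 1.15 and let go, it springs up 1.6 mm into its latch and holds the arm at 0.006.
- groove (a point): Middle of the circlip groove in the upright steel stub: on its axis, half-way up the groove; z up, x along the arm away from the lock (lock at x = -100 mm). Groove 5 mm high, 20 mm in diameter; stub 24 mm in diameter; above the groove 4 mm of full diameter, then a 6 mm taper to 18 mm; it ends 12.5 mm above this point. Once latched, the arm's washer is 2.5 mm below this point.
- stand: Microscope stand: white foot 250 x 190 x 20 mm with the stub, origin under the stub's axis on the bench, axes as for groove. The arm's hub around the stub is 56 mm in diameter, with a steel washer of 40 mm on top; a white arm with an empty round holder of 100 mm reaches 290 mm to +x, 72 mm high at most.
- jaw_a (a joint): Squeeze of the circlip pliers, rad: 0 relaxed, 0.17 at their stop. Squeezing the handles spreads the tips and the ring: at 0 the ring is 21 mm inside (it does not pass the stub), at 0.17 it is 28 mm inside. They spring back when let go. About 12 N on the handles squeezes them to the stop.
- pliers_grip (a point): Middle of the black handles of the circlip pliers, half-way between them. The pliers stand upright in the rack, tips down. x is square to the plane of the handles, y the line along which they are squeezed, z up. Handles here 51 mm over their outsides relaxed, 26 mm squeezed to the stop, 11 mm thick along x; they end 35 mm above (62 mm wide), finger guards 40 mm below.
- ring (a point): Centre of the ring when spread, mid thickness, on the pliers' tips: 127.5 mm below pliers_grip and 8.7 mm towards its -x; same axes. Squeezing lets the pivot and ring sink about 6 mm in the hand, so held squeezed it hangs about 133 mm below the gripped spot. Steel ring 2.5 mm thick, hanging level, already hooked on the tips; spread it is 28 mm inside, 34 mm outside, 38 mm over the lugs.
- pliers: Circlip pliers, 166 mm long, 0.17 kg, with the ring; origin at their pivot, 72 mm below pliers_grip, same axes. They rest by the finger guards on the rack and lift straight up out of it; the ring must rise 90 mm to clear the rack.
- rack: Plier rack of dark steel, foot 160 x 92 mm, 110 mm tall, open sides; origin at the middle of its underside, x along its length. The circlip pliers hang at x = 35 mm; long-nose pliers without a ring (tops 172 mm above the bench) stand fixed at x = -46 mm.
- eyepiece: Bystander: black eyepiece, 38 mm in diameter, 56 mm tall, origin at its underside.
- end_cap: Bystander: round aluminium cap, 28 mm in diameter, 9 mm tall, lying on the foot of the stand; origin at its underside.
- board: Bystander: small green circuit board, 50 x 36 mm; origin at its underside.
- screwdriver: Bystander: screwdriver, 160 mm long.
- grease: Bystander: jar with a white cap, 44 mm in diameter, 50 mm tall; origin at its underside.
- brass_disc: Bystander: brass disc, 26 mm in diameter, 6 mm thick; origin at its underside.
- focus_knob: Bystander: black focus knob, 42 mm in diameter, 34 mm tall; origin at its underside.
There are look-alikes about, which are no part of the job. Leave any blue look-alike of the pliers alone. What is shaped like the rack but green is not meant.

How it is judged:
On the way, in this order (a step that is already met when the one before it is completed fails the run):
1. the transport lock is pushed down and turned, and the arm is latched down (value of joint lock above 1.15 rad and value of joint hub between 0.005 and 0.007 m and contact force between lock and the fingers below 0.5 N), for 0.2 s.
2. the pliers are lifted out of the rack (contact force between pliers and the fingers above 3 N and z of ring in the frame of rack above 0.08 m), for 0.2 s.
At the end, for the whole second after the job is handed in: Lock beyond 1.15 rad, arm latched 5-7 mm down; pliers held by the fingers (over 3 N), still, upright within 0.12 rad, squeezed beyond 0.12 rad; ring centre within 6 mm of the stub's axis and from 2.8 mm below to 2.5 mm above the groove's middle, pressing on the arm with under 15 N (value of joint lock above 1.15 rad and value of joint hub between 0.005 and 0.007 m and value of joint jaw_a above 0.12 rad and horizontal distance between ring and groove below 0.006 m and z of ring in the frame of groove between -0.0028 and 0.0025 m and angle between pliers's own z axis and vertical below 0.12 rad and contact force between pliers and the fingers above 3 N and contact force between pliers and hub below 15 N and linear speed of pliers below 0.02 m/s); the arm keeps its last pose, push and grip.
It fails at once if a bystander is moved by more than 30 mm (distance of any of eyepiece, end_cap, board, screwdriver, grease, brass_disc, focus_knob from where it was at the start of the episode above 0.03 m).
It fails at once if the lock is forced round without being pushed down (value of joint lock between 0.35 and 0.9 rad and value of joint hub below 0.006 m).
It also fails if it takes over 69 s, if anything falls off the work surface, if the arm or the gripper's body presses on something with over 40 N, if the wrist force passes 120 N, or if a joint passes its speed limit or range.

## Working session

There is one attempt and no reset: what is moved stays moved. The work goes in short steps, Python scripts to look and compute and a tool call to move; the robot and the scene stay as the last step left them, time stands still between calls to the robot, and variables do not carry over. Pictures are saved under pics/ and viewed, and the job is handed in when it is done.

Besides the shell and the picture viewer there is one more tool, called after ">>>" as name([rows], argument=value, ...), one row to a line, values as JSON. servo_tool: Moves the arm, as the interface text tells. Its arguments: {"type":"object","properties":{"rows":{"type":"array"},"newtons":{"type":"number"}},"required":["rows"]}

```bash
ls; mkdir -p pics; python3 - <<'E'
from cell import get_state, optics, close_job, bot
import cv2
s=get_state()
for k in s: print(k,s[k])
print(bot.pinch_z,[a for a in dir(bot) if a[0]!='_'])
for n in ["side","top","wrist"]:
    c=optics.calibration(n); print(n,c)
    cv2.imwrite(f"pics/{n}0.png",optics.camera(n))
E
```

```text
pics
clock 0.0
joint_pos [ 1.07180347  0.53718715 -0.00442757  1.53887872  0.00263841  1.06728951
 -0.07120294]
joint_velocities [ 0.00049313 -0.00071945 -0.0014514  -0.00099302 -0.0002403   0.0010142
  0.00134791]
joint_torque [-2.87369048e-04 -5.83423305e+01  1.04866471e+00 -2.59114069e+01
  1.22964763e-02  9.55426338e-03  9.94092062e-06]
eef_pos [ 0.27231561 -0.58950815  0.23039743]
ee_rot [[-8.86322846e-04  4.19477887e-01 -9.07765122e-01]
 [ 1.51766146e-03 -9.07763869e-01 -4.19478790e-01]
 [-9.99998456e-01 -1.74947378e-03  1.67946431e-04]]
force [-0.46602963 -0.12138107 -0.53073806]
torque [-0.00164312  0.0134965  -0.0083292 ]
opening 0.08549457351344605
0.0187 ['MotionError', 'pinch_z']
side {'fx': 396.894289997323, 'fy': 396.894289997323, 'cx': 309.8165205924503, 'cy': 200.14558441333924, 'R': array([[-0.88296007, -0.46936882,  0.00862683],
       [-0.2510742 ,  0.45662498, -0.85349597],
       [ 0.39666517, -0.75576884, -0.52102803]]), 't': array([0.45430885, 0.21600398, 1.05651648])}
top {'fx': 415.5393117269837, 'fy': 415.5393117269837, 'cx': 318.21089891325954, 'cy': 193.60471403988026, 'R': array([[ 1.95526074e-02, -9.99808829e-01, -4.19310985e-05],
       [-9.91527036e-01, -1.93852589e-02, -1.28445897e-01],
       [ 1.28420528e-01,  2.55302801e-03, -9.91716517e-01]]), 't': array([0.00973398, 0.54096436, 1.28933321])}
wrist {'fx': 318.09089290476254, 'fy': 318.09089290476254, 'cx': 317.79143564024116, 'cy': 193.39266289807603, 'R': array([[ 0.41817577, -0.90836552, -0.00105582],
       [-0.86380713, -0.39802188,  0.30889451],
       [-0.28100936, -0.12826017, -0.95109572]]), 't': array([-0.64866303, -0.04050045,  0.38124391])}
```

View pics/side0.png

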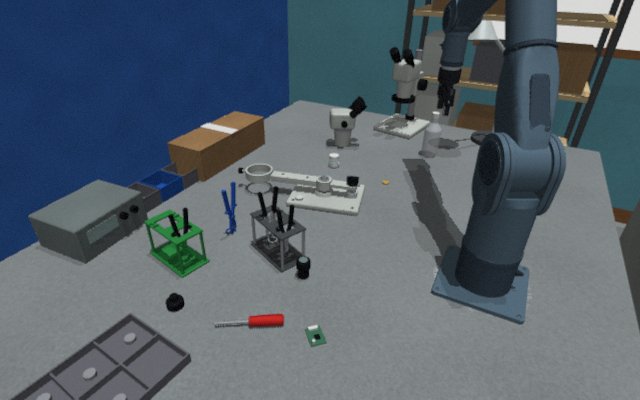

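View pics/top0.png

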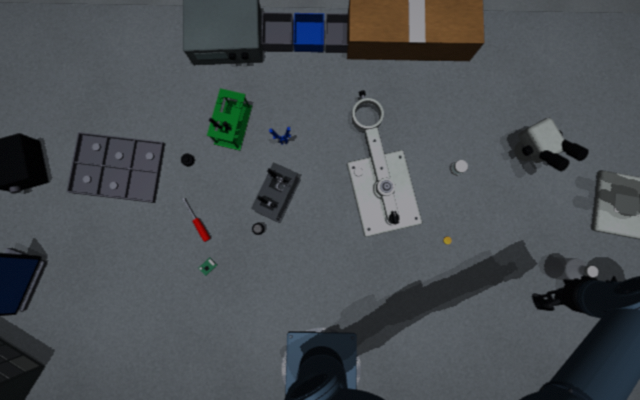

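View pics/wrist0.png

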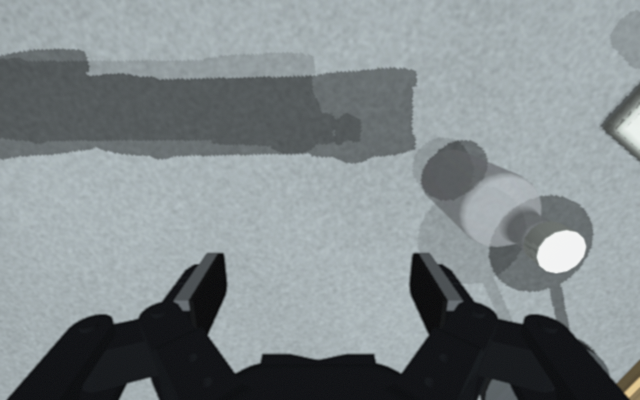

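The side and top views show the stand (stub at about (386,187) top, lock at about (393,217)), the dark rack at about (275,192) and, to leave alone, the green rack and blue pliers. Next I enlarge the crops.

```bash
cat > h.py <<'E'
import numpy as np, cv2
from cell import get_state, optics, close_job, bot
def ray(c,u,v):
    R=np.array(c['R']);t=np.array(c['t'])
    d=R.T@np.array([(u-c['cx'])/c['fx'],(v-c['cy'])/c['fy'],1.0]); return -R.T@t,d
def atz(c,u,v,z):
    o,d=ray(c,u,v); return o+d*(z-o[2])/d[2]
def tri(obs):
    A=np.zeros((3,3));b=np.zeros(3);
    for c,u,v in obs:
        o,d=ray(c,u,v);d=d/np.linalg.norm(d);P=np.eye(3)-np.outer(d,d);A+=P;b+=P@o
    X=np.linalg.solve(A,b)
    res=[proj(c,X)-np.array([u,v]) for c,u,v in obs]
    return X,res
def proj(c,X):
    p=np.array(c['R'])@X+np.array(c['t']);return np.array([c['cx']+c['fx']*p[0]/p[2],c['cy']+c['fy']*p[1]/p[2]])
def crop(img,x0,y0,x1,y1,k,fn):
    m=cv2.resize(img[y0:y1,x0:x1],None,fx=k,fy=k,interpolation=cv2.INTER_CUBIC)
    for u in range(x0-x0%10+10,x1,10):
        cv2.line(m,((u-x0)*k,0),((u-x0)*k,6 if u%50 else 16),(0,255,255),1)
        if u%20==0: cv2.putText(m,str(u),((u-x0)*k-12,26),0,.4,(0,255,255),1)
    for v in range(y0-y0%10+10,y1,10):
        cv2.line(m,(0,(v-y0)*k),(6,(v-y0)*k),(0,255,255),1)
        if v%20==0: cv2.putText(m,str(v),(8,(v-y0)*k+4),0,.4,(0,255,255),1)
    cv2.imwrite(fn,m)
E
python3 - <<'E'
from h import *
t=cv2.imread('pics/top0.png');s=cv2.imread('pics/side0.png')
crop(t,340,90,430,240,4,'pics/c1.png')
crop(t,240,150,310,240,6,'pics/c2.png')
crop(s,240,140,380,290,4,'pics/c3.png')
E
```

```text
(no output)
```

View pics/c1.png

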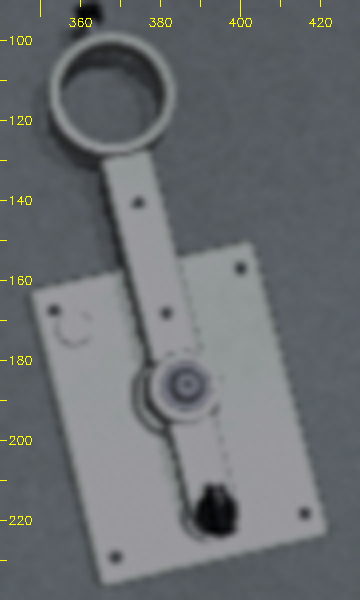

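View pics/c2.png

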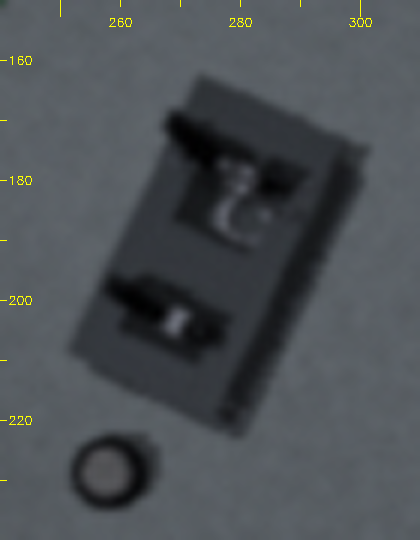

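View pics/c3.png

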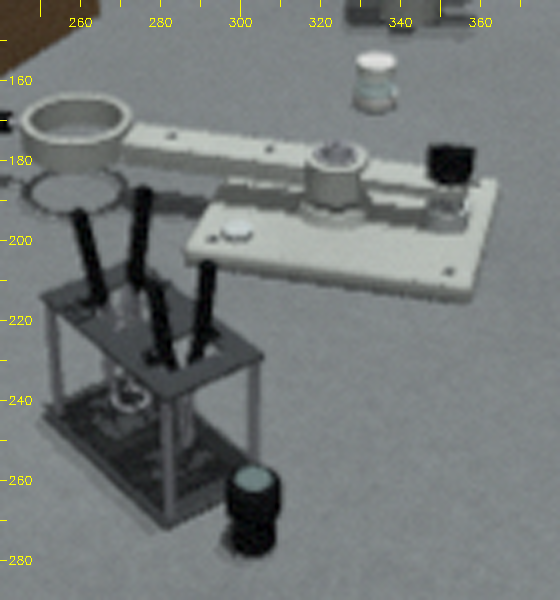

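```bash
python3 - <<'E'
from h import *
T=optics.calibration('top');S=optics.calibration('side')
np.set_printoptions(precision=4,suppress=True)
print('stub',tri([(T,386.5,186.2),(S,323,176)]))
print('locktop',tri([(T,393.5,217.5),(S,352.5,178)]))
for z in (.08,.09,.1): print(z,'stub',atz(T,386.5,186.2,z),'lock',atz(T,394,217,z))
# foot corners z=.02
for p in [(348,163),(402,151),(421.5,223),(366,235.5)]: print('foot',atz(T,*p,.02))
# rack top corners at z .11
for p in [(273,163),(300.5,176),(280,222.5),(252,208.5)]: print('rack',atz(T,*p,.11))
# rack top corners side view
for p in [(250.5,215),(276,207),(305,229),(280,237)]: print('rackS',atz(S,*p,.11))
print('ring',tri([(T,281,186),(S,272,239)]))
# handle tops
print('pl',tri([(T,268.5,170),(S,260,193)]),tri([(T,289,179),(S,276,187.5)]))
E
```

```text
stub (array([ 0.5624, -0.1887,  0.0847]), [array([-0.1565, -0.3761]), array([0.3581, 0.0399])])
locktop (array([ 0.4636, -0.2092,  0.0931]), [array([0.1424, 0.3794]), array([-0.3586, -0.0268])])
0.08 stub [ 0.562  -0.1899  0.08  ] lock [ 0.4673 -0.2127  0.08  ]
0.09 stub [ 0.5605 -0.1883  0.09  ] lock [ 0.4665 -0.2109  0.09  ]
0.1 stub [ 0.559  -0.1867  0.1   ] lock [ 0.4658 -0.2091  0.1   ]
foot [ 0.6449 -0.0746  0.02  ]
foot [ 0.6882 -0.2505  0.02  ]
foot [ 0.4544 -0.3113  0.02  ]
foot [ 0.4112 -0.1343  0.02  ]
rack [0.6219 0.1591 0.11  ]
rack [0.5835 0.0747 0.11  ]
rack [0.442  0.1322 0.11  ]
rack [0.4822 0.2172 0.11  ]
rackS [0.618  0.1642 0.11  ]
rackS [0.5774 0.0938 0.11  ]
rackS [0.4506 0.1498 0.11  ]
rackS [0.4906 0.2124 0.11  ]
ring (array([0.5643, 0.1405, 0.0292]), [array([-0.1012, -0.2103]), array([0.2538, 0.0395])])
pl (array([0.5839, 0.1612, 0.1904]), [array([0.2232, 0.4313]), array([-0.5032, -0.0966])]) (array([0.564 , 0.1049, 0.184 ]), [array([-0.4348, -0.8865]), array([0.9948, 0.1667])])
```

```bash
cat >> h.py <<'E'
from scipy.spatial.transform import Rotation as Ro
def down(az):
    x=np.array([0,0,-1.]);y=np.array([np.cos(az),np.sin(az),0]);return np.column_stack([x,y,np.cross(x,y)])
def row(p,R,p0=None,R0=None):
    s=get_state();p0=np.array(s['eef_pos']) if p0 is None else p0;R0=np.array(s['ee_rot']) if R0 is None else R0
    sh=R0.T@(np.array(p)-p0)/.25; w=Ro.from_matrix(R0.T@R).as_rotvec()/np.pi
    print('row',np.round(sh,4),np.round(w,4),'mm',np.round(sh*250,1),'deg',np.round(w*180,1))
E
python3 - <<'E'
from h import *
np.set_printoptions(precision=4,suppress=True)
s=get_state();R=np.array(s['ee_rot']);c=optics.calibration('wrist')
o=-c['R'].T@c['t'];print('cam in tool',R.T@(o-s['eef_pos']),'axes',R.T@c['R'].T)
row([.4656,-.212,.23],down(np.radians(-75.6)))
E
```

```text
cam in tool [-0.1439 -0.0005 -0.0784] axes [[-0.0005 -0.3088  0.9511]
 [ 1.     -0.0015  0.    ]
 [ 0.0014  0.9511  0.3088]]
row [ 0.0038 -1.0472 -1.3351] [0.0578 0.0001 0.0004] mm [   0.9 -261.8 -333.8] deg [10.4  0.   0.1]
```

>>> servo_tool([
  [[0.004, -0.784, -1, 0.058, 0, 0, 0], [0.004, -0.784, -1, 0.058, 0, 0, 0], [0.004, -0.784, -1, 0.058, 0, 0, 0], [0.004, -0.784, -1, 0.058, 0, 0, 0], [0.004, -0.784, -1, 0.058, 0, 0, 0], [0.004, -0.784, -1, 0.058, 0, 0, 0], [0.004, -0.784, -1, 0.058, 0, 0, 0], [0.004, -0.784, -1, 0.058, 0, 0, 0], [0.004, -0.784, -1, 0.058, 0, 0, 0], [0.004, -0.784, -1, 0.058, 0, 0, 0]],
])

```text
clock: 0.98
eef_pos: [0.4181, -0.3057, 0.2302]
ee_rot: [[-0.0, 0.252, -0.968], [0.0, -0.968, -0.252], [-1.0, -0.0, 0.0]]
force: [-0.3, -0.6, 0.6]
opening: 0.0855
```

```bash
python3 - <<'E'
from h import *
row([.4656,-.212,.22],down(np.radians(-75.6)))
print(get_state()['joint_pos'])
E
```

```text
row [ 0.041  -0.315  -0.2783] [0.001  0.     0.0001] mm [ 10.3 -78.7 -69.6] deg [0.2 0.  0. ]
[ 0.60360858  0.31555027 -0.07177403  1.88343526  0.02723654  0.94378725
 -0.79695774]
```

>>> servo_tool([
  [[0.04, -0.315, -0.278, 0.001, 0, 0, 0], [0.04, -0.315, -0.278, 0.001, 0, 0, 0], [0.04, -0.315, -0.278, 0.001, 0, 0, 0], [0.04, -0.315, -0.278, 0.001, 0, 0, 0]],
])

```text
clock: 1.32
eef_pos: [0.467, -0.2096, 0.2198]
ee_rot: [[0.0, 0.25, -0.968], [0.002, -0.968, -0.25], [-1.0, -0.002, -0.001]]
force: [0.5, -0.1, -0.4]
opening: 0.0853
```

```bash
python3 - <<'E'
from h import *
s=get_state();print(s['eef_pos'],s['joint_pos'])
c=optics.calibration('wrist');im=optics.camera('wrist');cv2.imwrite('pics/w1.png',im)
import pickle;pickle.dump(c,open('w1.pkl','wb'))
for X in ([.5615,-.1885,.085],[.4646,-.2133,.093]): print(proj(c,np.array(X)))
E
```

```text
[ 0.46699129 -0.20963579  0.21982447] [ 0.43740033  0.32098793 -0.12361103  1.90569478  0.04607044  0.91804618
 -1.02566881]
[322.26769021  66.46308676]
[321.76075226 186.7163708 ]
```

View pics/w1.png

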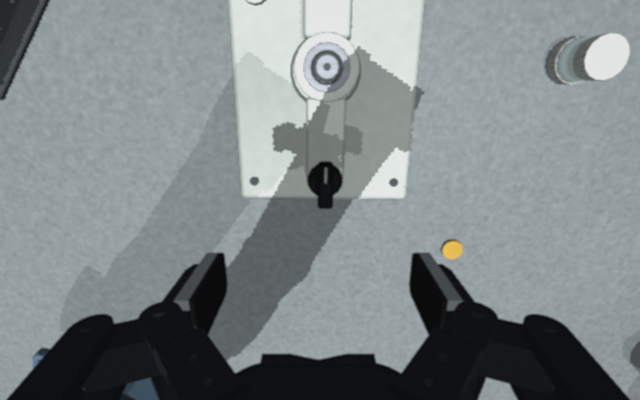

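The wrist view shows the stub top at about (327,67) and the lock bar around (325,185).

```bash
python3 - <<'E'
from h import *
s=get_state();print(s['eef_pos'],s['joint_velocities'])
c=optics.calibration('wrist');im=optics.camera('wrist')
import pickle;pickle.dump(c,open('w1.pkl','wb'));cv2.imwrite('pics/w1b.png',im)
g=cv2.convertScaleAbs(im,alpha=1.3,beta=25)
crop(g,280,30,375,215,4,'pics/c4.png')
E
```

```text
[ 0.46565106 -0.21269302  0.2199247 ] [ 0.0436616  -0.00596683  0.05803858 -0.00078306  0.01498284  0.00597403
  0.02078819]
```

View pics/c4.png

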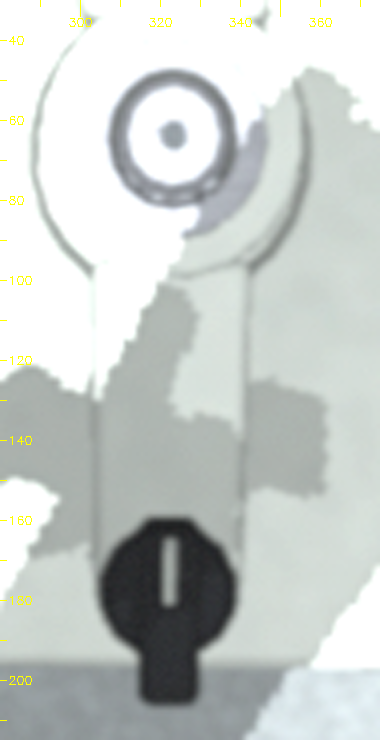

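```bash
python3 - <<'E'
from h import *
import pickle
np.set_printoptions(precision=4,suppress=True)
c=pickle.load(open('w1.pkl','rb'));T=optics.calibration('top');S=optics.calibration('side')
print('cam',-c['R'].T@c['t'])
print('stub top',tri([(T,386.5,186.2),(c,323.3,63.5),(S,323,175.5)]))
for z in (.08,.085,.09): print(atz(c,323.3,63.5,z))
a=atz(c,322,205.5,.093);b=atz(c,322.5,162,.093);d=atz(c,322.5,181,.093);print('bar',a,b,d,np.linalg.norm(a-b))
for z in(.07,.065,.06):
  l=atz(c,303.5,176,z);r=atz(c,338.7,176,z);print('skirt width',z,np.linalg.norm(l-r),(l+r)/2)
# predicted bar given stub
st=np.array([.5615,-.1885]);ux=np.array([.969,.248])
for zt in (.093,.097):
 for k in (-.12,-.1,-.08): print(k,proj(c,np.r_[st+k*ux,zt]))
E
```

```text
cam [ 0.5415 -0.193   0.3639]
stub top (array([ 0.5627, -0.1905,  0.0853]), [array([ 0.4484, -0.4898]), array([-2.1452, -0.9116]), array([0.5099, 0.1638])])
[ 0.5629 -0.1923  0.08  ]
[ 0.5625 -0.1923  0.085 ]
[ 0.5621 -0.1923  0.09  ]
bar [ 0.446  -0.2212  0.093 ] [ 0.485  -0.2116  0.093 ] [ 0.4684 -0.2159  0.093 ] 0.04017517865816251
skirt width 0.07 0.03359459881639892 [ 0.4666 -0.2153  0.07  ]
skirt width 0.065 0.03416620621712121 [ 0.4654 -0.2157  0.065 ]
skirt width 0.06 0.03473781361784351 [ 0.4641 -0.2161  0.06  ]
-0.12 [318.6101 205.4725]
-0.1 [318.5892 184.2889]
-0.08 [318.5673 162.1567]
-0.12 [318.621  207.0154]
-0.1 [318.6    185.5766]
-0.08 [318.578  163.1643]
```

```bash
python3 - <<'E'
from h import *
import pickle
np.set_printoptions(precision=4,suppress=True)
s=get_state();print(s['eef_pos'],s['joint_velocities'])
c=optics.calibration('wrist');im=optics.camera('wrist')
pickle.dump(c,open('w1.pkl','wb'));cv2.imwrite('pics/w1c.png',im)
g=cv2.convertScaleAbs(im,alpha=1.3,beta=25)
crop(g,280,30,375,215,4,'pics/c5.png')
a=atz(c,322,205.5,.093);b=atz(c,322.5,162,.093);print((a+b)/2,atz(c,323.3,63.5,.085))
E
```

```text
[ 0.4648 -0.2147  0.2201] [ 0.026  -0.0033  0.031  -0.0013  0.0054  0.0003  0.0022]
[ 0.4645 -0.2186  0.093 ] [ 0.5616 -0.1948  0.085 ]
```

View pics/c5.png

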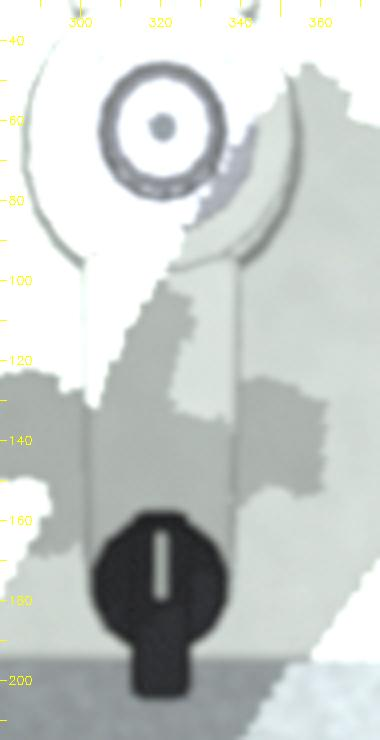

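>>> servo_tool([
  [[0, 0, 0, 0, 0, 0, 0], [0, 0, 0, 0, 0, 0, 0], [0, 0, 0, 0, 0, 0, 0], [0, 0, 0, 0, 0, 0, 0], [0, 0, 0, 0, 0, 0, 0]],
])

```text
clock: 1.88
eef_pos: [0.4649, -0.2142, 0.2203]
ee_rot: [[-0.0, 0.244, -0.97], [-0.0, -0.97, -0.244], [-1.0, 0.0, 0.0]]
force: [-0.4, 0.8, -0.7]
opening: 0.0853
```

```bash
python3 - <<'E'
from h import *
import pickle
np.set_printoptions(precision=4,suppress=True)
for i in range(3):
  s=get_state();print(s['eef_pos'],s['joint_velocities'])
  c=optics.calibration('wrist');im=optics.camera('wrist')
pickle.dump(c,open('w1.pkl','wb'));cv2.imwrite('pics/w1d.png',im)
g=cv2.convertScaleAbs(im,alpha=1.3,beta=25)
crop(g,280,30,375,215,4,'pics/c5.png')
E
```

```text
[ 0.4649 -0.2142  0.2203] [-0.0046 -0.0001 -0.0048 -0.0007 -0.0009  0.0011 -0.0009]
[ 0.465  -0.2141  0.2203] [-0.004   0.0014 -0.0019 -0.0009  0.      0.0013  0.0004]
[ 0.4651 -0.2139  0.2203] [-0.0022  0.0006 -0.0031  0.0004 -0.0008 -0.0004  0.0008]
```

View pics/c5.png

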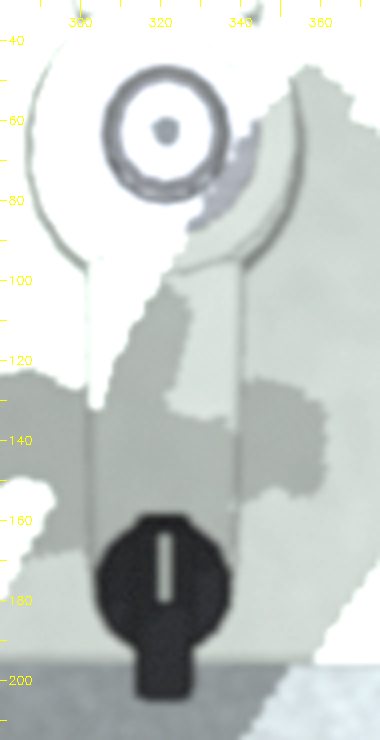

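```bash
python3 - <<'E'
from h import *
import pickle
np.set_printoptions(precision=4,suppress=True)
c=pickle.load(open('w1.pkl','rb'));T=optics.calibration('top');S=optics.calibration('side')
s=get_state();p=np.array(s['eef_pos']);R=np.array(s['ee_rot'])
print('tcp px',proj(c,p),proj(c,p-.03*R[:,0]))
print(tri([(c,321.2,182.7),(T,393.5,217.5),(S,352.5,178)]))
a=atz(c,321.2,205,.093);b=atz(c,321.2,160.5,.093);print(a,b,(a+b)/2)
print('stub',tri([(T,386.5,186.2),(c,321.5,62.7),(S,323,175.5)]),atz(c,321.5,62.7,.085))
print('y az',np.degrees(np.arctan2(R[1,1],R[0,1])))
E
```

```text
tcp px [318.396 252.606] [318.5687 287.5874]
(array([ 0.4648, -0.2134,  0.0902]), [array([-3.745 , -0.4721]), array([1.3317, 0.0913]), array([-0.2584,  0.1596])])
[ 0.4456 -0.2217  0.093 ] [ 0.4854 -0.2116  0.093 ] [ 0.4655 -0.2166  0.093 ]
stub (array([ 0.5626, -0.1905,  0.0853]), [array([ 0.4492, -0.4672]), array([-2.1411, -1.0813]), array([0.5284, 0.1674])]) [ 0.5623 -0.1923  0.085 ]
y az -75.82778540039085
```

```bash
python3 - <<'E'
from h import *
row([.4655,-.2160,.125],down(np.radians(-75.9)))
E
```

```text
row [0.3813 0.0087 0.0006] [ 0.0004 -0.     -0.    ] mm [95.3  2.2  0.2] deg [ 0.1 -0.  -0. ]
```

>>> servo_tool([
  [[0.2, 0.0087, 0, 0, 0, 0, 0], [0.381, 0.0087, 0, 0, 0, 0, 0], [0.381, 0.0087, 0, 0, 0, 0, 0], [0.381, 0.0087, 0, 0, 0, 0, 0.2], [0.381, 0.0087, 0, 0, 0, 0, 0.3], [0.381, 0.0087, 0, 0, 0, 0, 0.3]],
])

```text
clock: 2.53
eef_pos: [0.4669, -0.2163, 0.1264]
ee_rot: [[0.002, 0.245, -0.97], [-0.001, -0.97, -0.245], [-1.0, 0.001, -0.002]]
force: [0.1, -0.3, 0.6]
opening: 0.0596
```

```bash
python3 - <<'E'
from h import *
import pickle
np.set_printoptions(precision=4,suppress=True)
s=get_state();print(s['eef_pos'],s['opening'],abs(s['joint_velocities']).max())
c=optics.calibration('wrist');im=optics.camera('wrist')
pickle.dump(c,open('w2.pkl','wb'));cv2.imwrite('pics/w2.png',im)
p=np.array(s['eef_pos']);R=np.array(s['ee_rot']);print('tcp px',proj(c,p),proj(c,p-.03*R[:,0]))
E
```

```text
[ 0.4669 -0.2163  0.1264] 0.059627979876899065 0.015779530327294553
tcp px [318.5202 252.6807] [318.7201 287.6712]
```

View pics/w2.png

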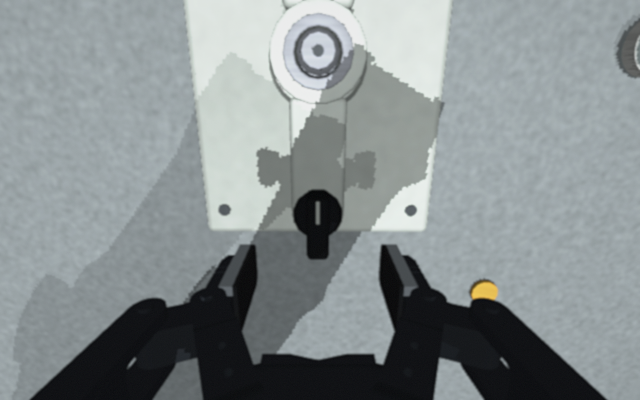

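The bar is centred at u≈317.5, under 1 mm off the tool's centre line (318.5).

```bash
python3 - <<'E'
from h import *
import pickle
np.set_printoptions(precision=4,suppress=True)
c=pickle.load(open('w2.pkl','rb'));im=cv2.imread('pics/w2.png')
crop(cv2.convertScaleAbs(im,alpha=1.3,beta=25),250,0,400,270,3,'pics/c6.png')
ux=np.array([.97,.245])
for z in (.088,.093,.098):
  a=atz(c,317.5,258.5,z);print(z,a,a[:2]+.02*ux,'stub',atz(c,318,50,z-.008))
E
```

```text
0.088 [ 0.4425 -0.2219  0.088 ] [ 0.4619 -0.217 ] stub [ 0.5632 -0.1919  0.08  ]
0.093 [ 0.4453 -0.2212  0.093 ] [ 0.4647 -0.2163] stub [ 0.5626 -0.192   0.085 ]
0.098 [ 0.448  -0.2205  0.098 ] [ 0.4674 -0.2156] stub [ 0.5621 -0.1921  0.09  ]
```

View pics/c6.png

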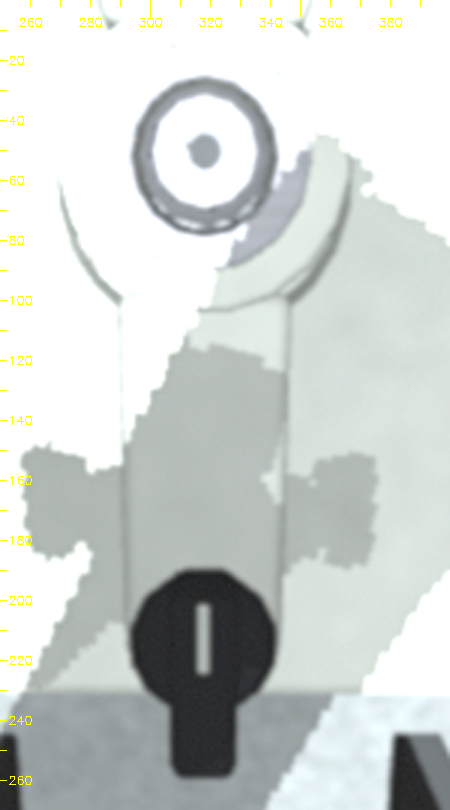

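>>> servo_tool([
  [[0.05, 0, 0, 0, 0, 0, 0.45], [0.1, 0, 0, 0, 0, 0, 0.45], [0.15, 0, 0, 0, 0, 0, 0.45], [0.18, 0, 0, 0, 0, 0, 0.45], [0.2, 0, 0, 0, 0, 0, 0.45], [0.2, 0, 0, 0, 0, 0, 0.45], [0.2, 0, 0, 0, 0, 0, 0.45]],
], newtons=60)

```text
clock: 3.17
eef_pos: [0.4661, -0.216, 0.0756]
ee_rot: [[0.001, 0.245, -0.97], [-0.0, -0.97, -0.245], [-1.0, 0.001, -0.001]]
force: [0.5, -0.8, 0.4]
opening: 0.0468
```

```bash
python3 - <<'E'
from h import *
s=get_state();print(s['eef_pos'],s['force'],s['opening'])
cv2.imwrite('pics/w3.png',optics.camera('wrist'));
crop(optics.camera('side'),300,130,420,230,6,'pics/s3.png')
E
```

```text
[ 0.46613264 -0.21603096  0.07562782] [ 0.4883269  -0.80303723  0.43277513] 0.04682887366329986
```

View pics/w3.png

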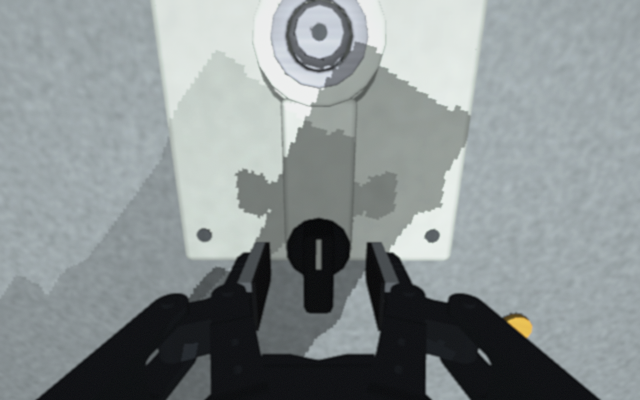

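View pics/s3.png

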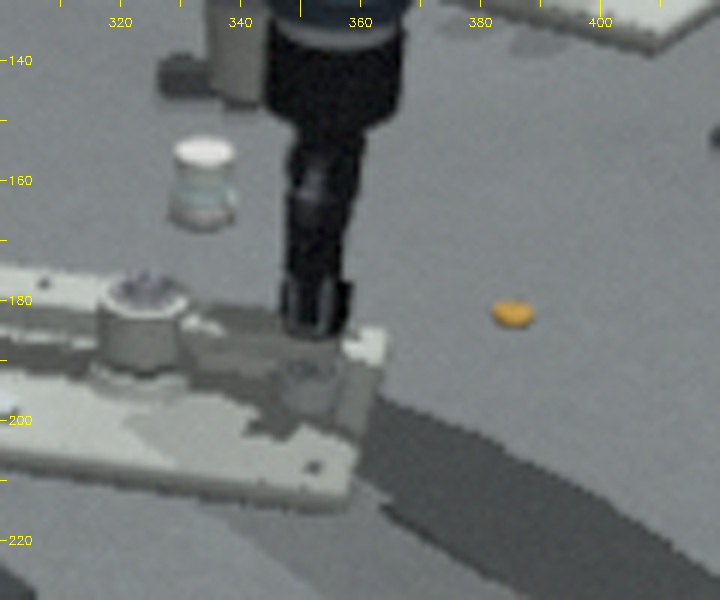

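The bar sits between the pads at u≈319. I'm closing on it.

>>> servo_tool([
  [[0, 0, 0, 0, 0, 0, 0.7], [0, 0, 0, 0, 0, 0, 1], [0, 0, 0, 0, 0, 0, 1], [0, 0, 0, 0, 0, 0, 1], [0, 0, 0, 0, 0, 0, 1], [0, 0, 0, 0, 0, 0, 1]],
], newtons=60)

```text
clock: 3.77
eef_pos: [0.466, -0.2162, 0.0756]
ee_rot: [[0.001, 0.245, -0.97], [-0.001, -0.97, -0.245], [-1.0, 0.001, -0.001]]
force: [-1.2, 0.2, 5.8]
opening: 0.0125
```

>>> servo_tool([
  [[0.012, 0, 0, 0, 0, 0, 1], [0.024, 0, 0, 0, 0, 0, 1], [0.036, 0, 0, 0, 0, 0, 1], [0.036, 0, 0, 0, 0, 0, 1], [0.036, 0, 0, 0, 0, 0, 1]],
])

```text
clock: 4.18
eef_pos: [0.466, -0.2163, 0.0672]
ee_rot: [[0.001, 0.245, -0.97], [-0.001, -0.97, -0.245], [-1.0, 0.001, -0.0]]
force: [-4.2, 1.1, 17.1]
opening: 0.0128
```

>>> servo_tool([
  [[0.006, 0, 0, 0, 0, 0, 1], [0.006, 0, 0, 0, 0, 0, 1], [0.006, 0, 0, 0, 0, 0, 1]],
])

```text
clock: 4.43
eef_pos: [0.466, -0.2162, 0.066]
ee_rot: [[0.001, 0.245, -0.97], [-0.001, -0.97, -0.245], [-1.0, 0.001, -0.0]]
force: [-4.0, 0.8, 17.4]
opening: 0.0125
```

>>> servo_tool([
  [[0.004, 0, 0, 0, 0, 0, 1], [0.006, 0, 0, 0, 0, 0, 1], [0.006, 0, 0, 0, 0, 0, 1]],
])

```text
clock: 4.68
eef_pos: [0.4661, -0.2163, 0.0658]
ee_rot: [[0.0, 0.244, -0.97], [-0.001, -0.97, -0.244], [-1.0, 0.001, -0.0]]
force: [-9.5, 3.3, 34.9]
opening: 0.0128
```

>>> servo_tool([
  [[-0.002, 0, 0, 0.03, 0, 0, 1], [-0.002, 0, 0, 0.065, 0, 0, 1], [-0.002, 0, 0, 0.1, 0, 0, 1], [-0.002, 0, 0, 0.135, 0, 0, 1], [-0.002, 0, 0, 0.17, 0, 0, 1], [-0.002, 0, 0, 0.17, 0, 0, 1]],
])

```text
clock: 5.18
eef_pos: [0.4661, -0.2162, 0.0659]
ee_rot: [[0.001, -0.288, -0.958], [-0.001, -0.958, 0.288], [-1.0, 0.0, -0.001]]
force: [-7.0, 3.1, 29.4]
opening: 0.0128
```

```bash
python3 - <<'E'
from h import *
s=get_state();print(s['eef_pos'],s['force'],s['torque'],s['joint_pos'])
cv2.imwrite('pics/w4.png',optics.camera('wrist'));
E
```

```text
[ 0.46609581 -0.21618009  0.0658848 ] [-7.01820562  3.09197097 29.41379553] [ 0.6072319   1.67400976 -0.00517835] [ 0.31081634  0.56178657  0.04516151  2.00627092 -0.04392738  0.57357678
 -1.47745536]
```

View pics/w4.png

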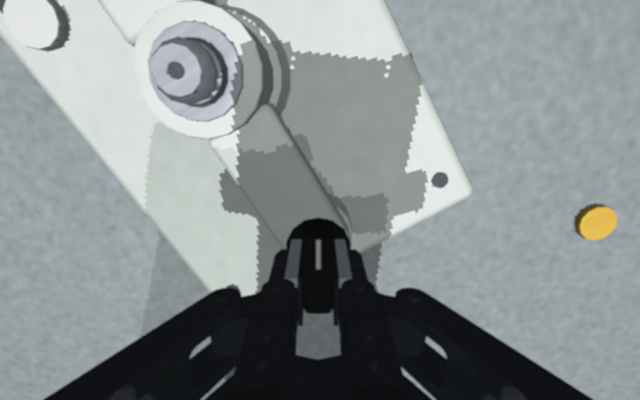

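The knob turns with the fingers and the groove is now exposed; I continue the turn.

>>> servo_tool([
  [[0, 0, 0, 0.035, 0, 0, 1], [0, 0, 0, 0.07, 0, 0, 1], [0, 0, 0, 0.105, 0, 0, 1], [0, 0, 0, 0.14, 0, 0, 1], [0, 0, 0, 0.175, 0, 0, 1], [0, 0, 0, 0.21, 0, 0, 1], [0, 0, 0, 0.245, 0, 0, 1], [0, 0, 0, 0.265, 0, 0, 1], [0, 0, 0, 0.265, 0, 0, 1], [0, 0, 0, 0.265, 0, 0, 1]],
])

```text
clock: 6.07
eef_pos: [0.4662, -0.2161, 0.0659]
ee_rot: [[0.001, -0.9, -0.436], [0.0, -0.436, 0.9], [-1.0, -0.001, -0.0]]
force: [-6.6, 3.4, 30.1]
opening: 0.0128
```

```bash
python3 - <<'E'
from h import *
s=get_state();print(s['eef_pos'],s['force'],s['torque'],s['joint_pos']);R=s['ee_rot'];print(np.degrees(np.arctan2(R[1,1],R[0,1])))
cv2.imwrite('pics/w5.png',optics.camera('wrist'));
E
```

```text
[ 0.46618754 -0.21607351  0.06585028] [-6.58641653  3.40032887 30.08620005] [0.67256076 1.60924094 0.0152377 ] [ 0.1409669   0.57614873  0.26237713  2.01627445 -0.26243898  0.57985262
 -2.10718788]
-154.1592796474549
```

View pics/w5.png

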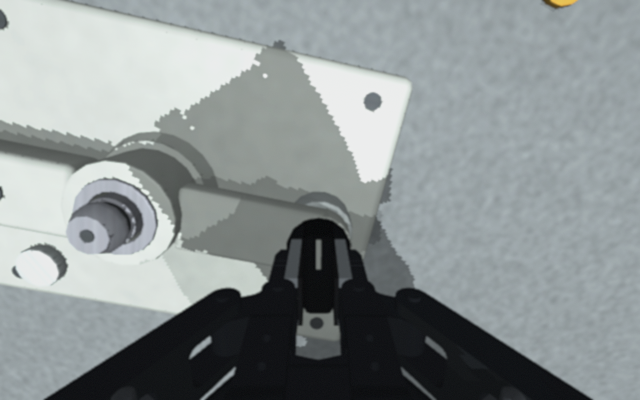

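>>> servo_tool([
  [[-0.004, 0, 0, 0, 0, 0, 1], [-0.008, 0, 0, 0, 0, 0, 1], [-0.012, 0, 0, 0, 0, 0, 1], [-0.016, 0, 0, 0, 0, 0, 1], [-0.02, 0, 0, 0, 0, 0, 1], [-0.02, 0, 0, 0, 0, 0, 1]],
])

```text
clock: 6.62
eef_pos: [0.4661, -0.216, 0.0694]
ee_rot: [[0.001, -0.9, -0.436], [-0.0, -0.436, 0.9], [-1.0, -0.001, -0.001]]
force: [-2.1, 0.4, 10.3]
opening: 0.0127
```

>>> servo_tool([
  [[-0.004, 0, 0, 0, 0, 0, 1], [-0.006, 0, 0, 0, 0, 0, 1], [-0.006, 0, 0, 0, 0, 0, 1]],
])

```text
clock: 6.87
eef_pos: [0.4661, -0.216, 0.0699]
ee_rot: [[0.001, -0.9, -0.437], [-0.001, -0.437, 0.9], [-1.0, -0.0, -0.001]]
force: [2.2, -1.4, -4.9]
opening: 0.0125
```

The force has reversed with the knob at rest, so the latch is holding. I now open and rise.

>>> servo_tool([
  [[0.003, 0, 0, 0, 0, 0, 0.8], [0.003, 0, 0, 0, 0, 0, 0.4], [0.003, 0, 0, 0, 0, 0, 0.4], [0.003, 0, 0, 0, 0, 0, 0.4], [0.003, 0, 0, 0, 0, 0, 0.3], [-0.08, 0, 0, 0, 0, 0, 0.3], [-0.24, 0, 0, 0, 0, 0, 0], [-0.4, 0, 0, 0, 0, 0, 0], [-0.55, 0, 0, 0, 0, 0, 0], [-0.6, 0, 0, 0, 0, 0, 0]],
])

```text
clock: 7.7
eef_pos: [0.4679, -0.2172, 0.2253]
ee_rot: [[0.007, -0.9, -0.436], [-0.002, -0.436, 0.9], [-1.0, -0.006, -0.005]]
force: [0.2, 0.3, 0.1]
opening: 0.0853
```

```bash
python3 - <<'E'
from h import *
s=get_state();print(s['eef_pos'],s['force'])
cv2.imwrite('pics/w6.png',optics.camera('wrist'));
crop(optics.camera('side'),290,130,410,230,6,'pics/s6.png')
E
```

```text
[ 0.46792362 -0.21717448  0.22529076] [0.18953866 0.26121837 0.06526329]
```

View pics/w6.png

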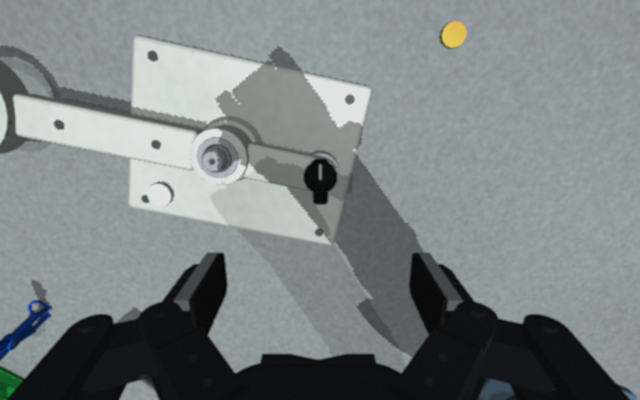

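View pics/s6.png

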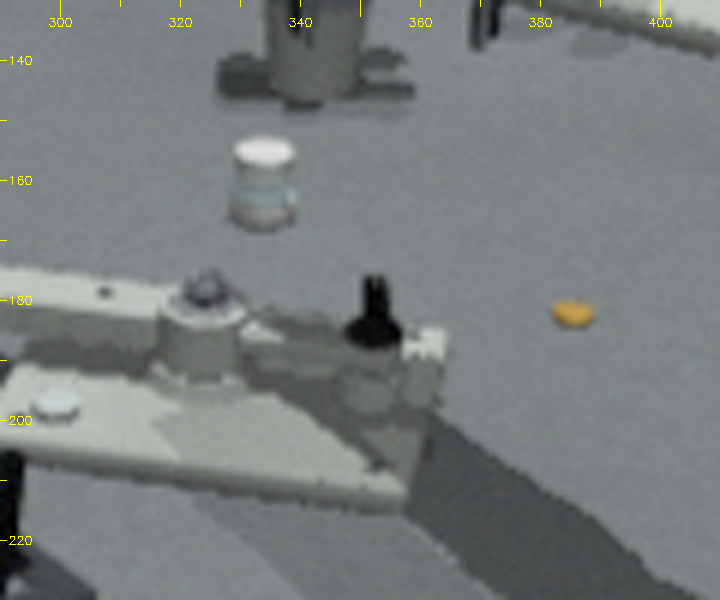

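```bash
python3 - <<'E'
from h import *
s=get_state();R=np.array(s['ee_rot'])
row([.53,-.03,.27],down(np.radians(-154.2+70)))
E
```

```text
row [-0.1872 -0.5515  0.5616] [-0.3884 -0.002   0.0006] mm [ -46.8 -137.9  140.4] deg [-69.9  -0.4   0.1]
```

>>> servo_tool([
  [[-0.18, -0.1, 0.1, -0.039, 0, 0, 0], [-0.18, -0.2, 0.2, -0.078, 0, 0, 0], [-0.18, -0.3, 0.3, -0.117, 0, 0, 0], [-0.18, -0.4, 0.4, -0.156, 0, 0, 0], [-0.18, -0.5, 0.5, -0.195, 0, 0, 0], [-0.18, -0.55, 0.56, -0.234, 0, 0, 0], [-0.18, -0.55, 0.56, -0.273, 0, 0, 0], [-0.18, -0.55, 0.56, -0.312, 0, 0, 0], [-0.18, -0.55, 0.56, -0.351, 0, 0, 0], [-0.18, -0.55, 0.56, -0.39, 0, 0, 0]],
])

```text
clock: 8.63
eef_pos: [0.5274, -0.0296, 0.2634]
ee_rot: [[-0.003, 0.112, -0.994], [0.0, -0.994, -0.112], [-1.0, -0.0, 0.003]]
force: [-0.9, -0.4, -0.3]
opening: 0.0853
```

```bash
python3 - <<'E'
from h import *
s=get_state();R=np.array(s['ee_rot']);print(s['eef_pos'],np.degrees(np.arctan2(R[1,1],R[0,1])),s['joint_pos'])
row([.56,.12,.27],R)
E
```

```text
[ 0.52736319 -0.02958233  0.26338118] -83.54131067187394 [-0.0817876   0.29350915  0.06445464  1.8271051  -0.02206984  1.02453475
 -1.46663207]
row [-0.0268 -0.5799 -0.1969] [0. 0. 0.] mm [  -6.7 -145.   -49.2] deg [0. 0. 0.]
```

>>> servo_tool([
  [[-0.03, -0.1, -0.04, -0.039, 0, 0, 0], [-0.03, -0.2, -0.08, -0.078, 0, 0, 0], [-0.03, -0.3, -0.12, -0.117, 0, 0, 0], [-0.03, -0.4, -0.16, -0.156, 0, 0, 0], [-0.03, -0.5, -0.2, -0.195, 0, 0, 0], [-0.03, -0.58, -0.2, -0.234, 0, 0, 0], [-0.03, -0.58, -0.2, -0.273, 0, 0, 0], [-0.03, -0.58, -0.2, -0.312, 0, 0, 0], [-0.03, -0.58, -0.2, -0.351, 0, 0, 0], [-0.03, -0.58, -0.2, -0.39, 0, 0, 0]],
])

```text
clock: 9.47
eef_pos: [0.5617, 0.1197, 0.2707]
ee_rot: [[-0.003, 0.973, -0.231], [-0.0, -0.231, -0.973], [-1.0, -0.003, 0.001]]
force: [-0.9, 0.4, 1.1]
opening: 0.0853
```

>>> servo_tool([
  [[0, 0, 0, -0.039, 0, 0, 0], [0, 0, 0, -0.078, 0, 0, 0], [0, 0, 0, -0.117, 0, 0, 0], [0, 0, 0, -0.156, 0, 0, 0], [0, 0, 0, -0.195, 0, 0, 0], [0, 0, 0, -0.234, 0, 0, 0], [0, 0, 0, -0.273, 0, 0, 0], [0, 0, 0, -0.312, 0, 0, 0], [0, 0, 0, -0.351, 0, 0, 0], [0, 0, 0, -0.39, 0, 0, 0]],
])

```text
clock: 10.3
eef_pos: [0.5617, 0.1195, 0.2708]
ee_rot: [[-0.003, 0.547, 0.837], [0.0, 0.837, -0.547], [-1.0, -0.002, -0.003]]
force: [-0.3, 0.5, 0.3]
opening: 0.0852
```

>>> servo_tool([
  [[0, 0, 0, -0.039, 0, 0, 0], [0, 0, 0, -0.07, 0, 0, 0], [0, 0, 0, -0.07, 0, 0, 0], [0, 0, 0, -0.07, 0, 0, 0], [0, 0, 0, -0.07, 0, 0, 0], [0, 0, 0, -0.07, 0, 0, 0]],
])

```text
clock: 10.8
eef_pos: [0.5624, 0.1196, 0.2721]
ee_rot: [[-0.001, 0.359, 0.933], [-0.0, 0.933, -0.359], [-1.0, -0.0, -0.001]]
force: [-0.1, -0.0, 1.0]
opening: 0.0853
```

```bash
python3 - <<'E'
from h import *
import pickle
s=get_state();R=np.array(s['ee_rot']);print(s['eef_pos'],np.degrees(np.arctan2(R[1,1],R[0,1])),s['joint_pos'],abs(s['joint_velocities']).max())
c=optics.calibration('wrist');im=optics.camera('wrist');cv2.imwrite('pics/w7.png',im);pickle.dump(c,open('w7.pkl','wb'))
print(proj(c,s['eef_pos']))
E
```

```text
[0.56242521 0.11957159 0.27207869] 68.96887237368699 [ 0.08557887  0.41193224 -0.49245891  1.67568511  0.21287311  1.10832688
  0.73607023] 0.010676616640725048
[318.49458374 255.66640776]
```

View pics/w7.png

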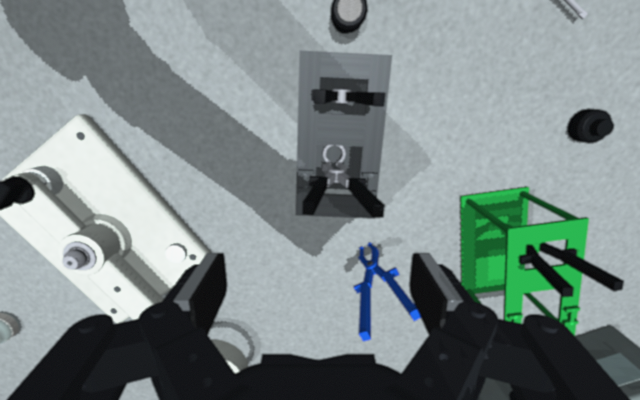

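```bash
python3 - <<'E'
from h import *
im=cv2.imread('pics/w7.png')
crop(cv2.convertScaleAbs(im,alpha=1.6,beta=30),285,125,435,350,3,'pics/c7.png')
s=cv2.imread('pics/side0.png');crop(s,215,170,275,245,8,'pics/c8.png')
t=cv2.imread('pics/top0.png');crop(t,255,115,305,195,7,'pics/c9.png')
E
```

```text
(no output)
```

View pics/c7.png

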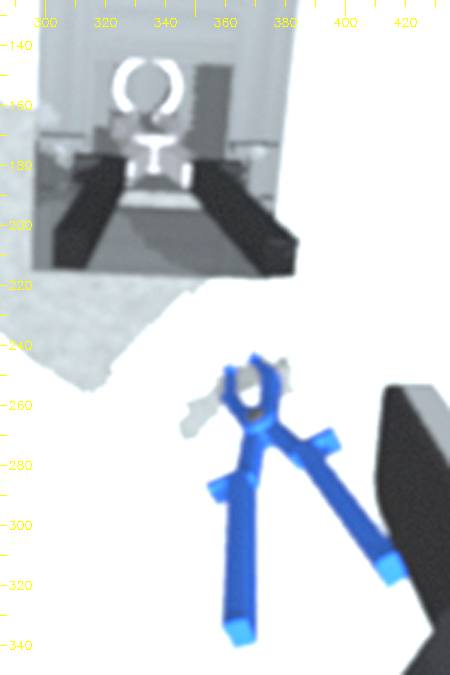

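View pics/c8.png

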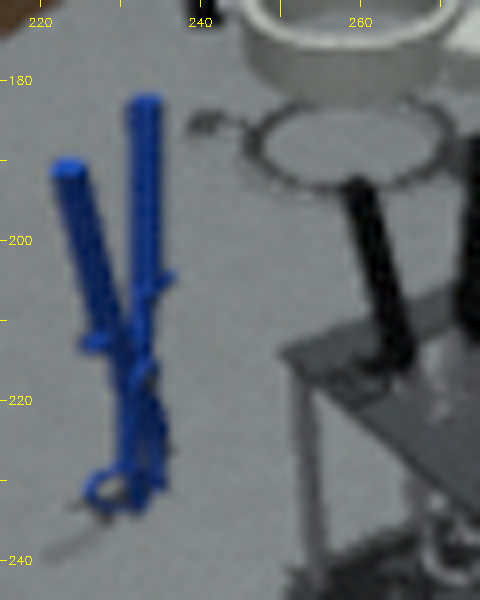

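View pics/c9.png

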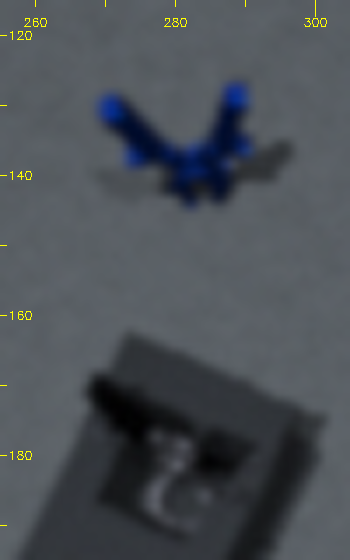

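```bash
python3 - <<'E'
from h import *
import pickle
np.set_printoptions(precision=4,suppress=True)
c=pickle.load(open('w7.pkl','rb'));T=optics.calibration('top');S=optics.calibration('side')
for n,a in dict(L=(308,211),R=(378,210)).items():
  for z in (.18,.187,.195): print(n,z,atz(c,*a,z))
l=atz(c,308,211,.187);r=atz(c,378,210,.187);print('w',np.linalg.norm(l-r),(l+r)/2,'az',np.degrees(np.arctan2(*(l-r)[1::-1])))
print('wrist+side L?',tri([(c,308,211),(S,276,188)]),tri([(c,378,210),(S,260,193)]))
print('+top',tri([(c,308,211),(T,289,179)]),tri([(c,378,210),(T,268.5,170)]))
print('blue',tri([(c,365,335),(S,224,191),(T,288.5,128.5)]),tri([(c,415,310),(S,233,183),(T,271,131)]),tri([(c,365,335),(S,233,183),(T,288.5,128.5)]),tri([(c,415,310),(S,224,191),(T,271,131)]))
# rack top corners from wrist z .11
P=[(297,215),(379,216),(391,55),(300,51)]
Q=np.array([atz(c,*p,.11) for p in P]);print(Q,Q.mean(0))
print('ring',atz(c,334.5,155,.0245),tri([(c,334.5,155),(T,281,186)]))
E
```

```text
L 0.18 [0.57   0.1079 0.18  ]
L 0.187 [0.5675 0.109  0.187 ]
L 0.195 [0.5647 0.1104 0.195 ]
R 0.18 [0.5891 0.16   0.18  ]
R 0.187 [0.5861 0.1596 0.187 ]
R 0.195 [0.5827 0.1592 0.195 ]
w 0.05390002105266992 [0.5768 0.1343 0.187 ] az -110.2142165972838
wrist+side L? (array([0.5671, 0.108 , 0.184 ]), [array([-1.355 , -1.3621]), array([-0.526 , -0.1249])]) (array([0.5845, 0.1593, 0.1892]), [array([-0.6057, -0.705 ]), array([-0.2412, -0.1006])])
+top (array([0.565 , 0.1062, 0.184 ]), [array([-4.5285, -2.989 ]), array([-0.8629, -1.2162])]) (array([0.5845, 0.1605, 0.192 ]), [array([ 1.6379, -0.0043]), array([0.408 , 0.1437])])
blue (array([0.7359, 0.1132, 0.1326]), [array([ 5.4175, -7.8848]), array([ 3.5382, -0.9247]), array([ 0.1687, -3.887 ])]) (array([0.6872, 0.1568, 0.1908]), [array([-2.9588,  6.461 ]), array([-3.3584,  0.0692]), array([0.494 , 3.8777])]) (array([0.7154, 0.1101, 0.1621]), [array([ 0.5386, -1.7013]), array([-0.2293, -0.3639]), array([ 0.321 , -0.0294])]) (array([0.7065, 0.1623, 0.1625]), [array([-0.2125,  0.2856]), array([-0.021 ,  0.0377]), array([-0.069 ,  0.0558])])
[[0.5943 0.0837 0.11  ]
 [0.6259 0.1624 0.11  ]
 [0.4832 0.2192 0.11  ]
 [0.4511 0.1451 0.11  ]] [0.5386 0.1526 0.11  ]
ring [0.5665 0.1397 0.0245] (array([0.563 , 0.1396, 0.0384]), [array([-0.4549, -0.4501]), array([-0.0985, -0.2201])])
```

```bash
python3 - <<'E'
from h import *
row([.575,.1360,.215],down(np.radians(69)))
E
```

```text
row [0.2289 0.0791 0.0234] [ 0.     -0.0001  0.0001] mm [57.2 19.8  5.9] deg [ 0. -0.  0.]
```

>>> servo_tool([
  [[0.1, 0.08, 0.023, 0, 0, 0, 0], [0.2, 0.08, 0.023, 0, 0, 0, 0], [0.225, 0.08, 0.023, 0, 0, 0, 0], [0.225, 0.08, 0.023, 0, 0, 0, 0], [0.225, 0.08, 0.023, 0, 0, 0, 0], [0.225, 0.08, 0.023, 0, 0, 0, 0], [0.225, 0.08, 0.023, 0, 0, 0, 0]],
])

```text
clock: 11.43
eef_pos: [0.576, 0.1361, 0.2178]
ee_rot: [[0.002, 0.358, 0.934], [0.0, 0.934, -0.358], [-1.0, 0.001, 0.002]]
force: [1.1, -0.8, -0.2]
opening: 0.0852
```

```bash
python3 - <<'E'
from h import *
import pickle
s=get_state();R=np.array(s['ee_rot']);print(s['eef_pos'],np.degrees(np.arctan2(R[1,1],R[0,1])),abs(s['joint_velocities']).max())
c=optics.calibration('wrist');im=optics.camera('wrist');cv2.imwrite('pics/w8.png',im);pickle.dump(c,open('w8.pkl','wb'))
print(proj(c,s['eef_pos']))
crop(cv2.convertScaleAbs(im,alpha=1.6,beta=30),220,50,440,300,3,'pics/c10.png')
E
```

```text
[0.57598768 0.1361404  0.21783492] 69.03630324222985 0.004004047025850923
[318.51211672 255.66561784]
```

View pics/c10.png

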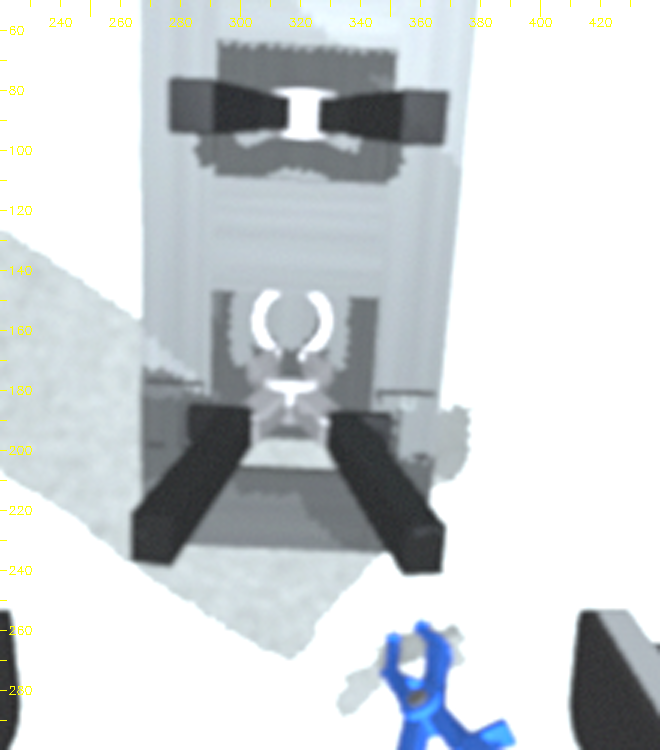

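```bash
python3 - <<'E'
from h import *
import pickle
np.set_printoptions(precision=4,suppress=True)
c=pickle.load(open('w8.pkl','rb'))
s=get_state();p=np.array(s['eef_pos']);R=np.array(s['ee_rot'])
for z in (.183,.187,.191):
  l=atz(c,271.5,228.5,z);r=atz(c,361,232,z);m=(l+r)/2
  print(z,m,np.linalg.norm(l-r),'tool',R.T@(m-p)*1000)
g=atz(c,317.5,158,.0245);print('ring',g,'tool',R.T@(g-p)*1000)
E
```

```text
0.183 [0.5773 0.1343 0.183 ] 0.05499184116432114 tool [34.686  -1.2575  1.9429]
0.187 [0.5756 0.135  0.187 ] 0.0537602423528353 tool [30.6825 -1.2325  0.1111]
0.191 [0.5739 0.1357 0.191 ] 0.05252864354134945 tool [26.679  -1.2075 -1.7207]
ring [0.5663 0.1393 0.0245] tool [193.163   -0.7493 -10.4538]
```

>>> servo_tool([
  [[0.05, -0.0045, -0.002, 0.009, 0, 0, 0], [0.12, -0.0045, -0.002, 0.009, 0, 0, 0], [0.2, -0.0045, -0.002, 0.009, 0, 0, 0], [0.28, -0.0045, -0.002, 0.009, 0, 0, 0], [0.33, -0.0045, -0.002, 0.009, 0, 0, 0], [0.33, -0.0045, -0.002, 0.009, 0, 0, 0], [0.33, -0.0045, -0.002, 0.009, 0, 0, 0]],
], newtons=30)

```text
clock: 12.07
eef_pos: [0.5744, 0.1353, 0.1341]
ee_rot: [[-0.0, 0.383, 0.924], [-0.0, 0.924, -0.383], [-1.0, -0.0, -0.0]]
force: [-0.1, 0.2, 0.9]
opening: 0.0854
```

```bash
python3 - <<'E'
from h import *
s=get_state();R=np.array(s['ee_rot']);print(s['eef_pos'],np.degrees(np.arctan2(R[1,1],R[0,1])),s['force'])
im=optics.camera('wrist');cv2.imwrite('pics/w9.png',im)
crop(optics.camera('side'),210,150,330,270,6,'pics/s9.png')
E
```

```text
[0.57435851 0.13534527 0.13406962] 67.45201089685013 [-0.09244047  0.23174354  0.86079679]
```

View pics/w9.png

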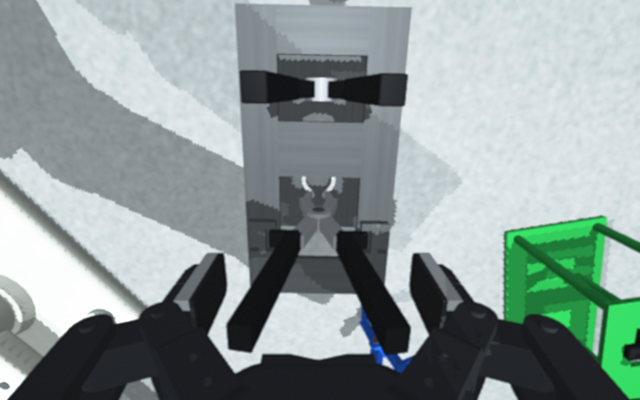

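View pics/s9.png

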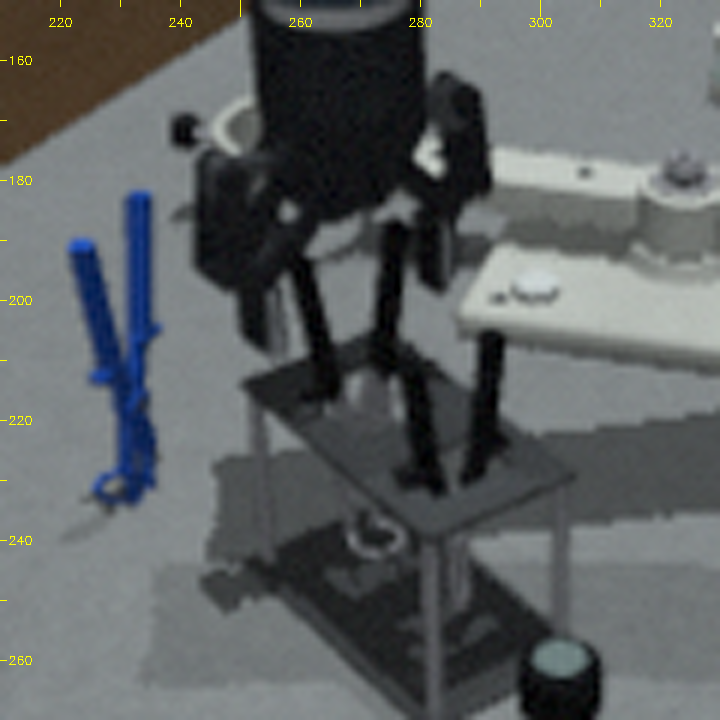

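Handles are straddled and centred (229–410). I close partly to take hold.

>>> servo_tool([
  [[0, 0, 0, 0, 0, 0, 0.3], [0, 0, 0, 0, 0, 0, 0.45], [0, 0, 0, 0, 0, 0, 0.5], [0, 0, 0, 0, 0, 0, 0.58], [0, 0, 0, 0, 0, 0, 0.58], [0, 0, 0, 0, 0, 0, 0.58], [0, 0, 0, 0, 0, 0, 0.58]],
], newtons=30)

```text
clock: 12.75
eef_pos: [0.5757, 0.1359, 0.1354]
ee_rot: [[0.003, 0.383, 0.924], [0.001, 0.924, -0.383], [-1.0, 0.002, 0.003]]
force: [0.0, -0.3, 7.4]
opening: 0.0359
```

```bash
python3 - <<'E'
from h import *
s=get_state();print(s['eef_pos'],s['force'],s['opening'])
im=optics.camera('wrist');cv2.imwrite('pics/w10.png',im)
E
```

```text
[0.57566555 0.13594387 0.1353553 ] [ 0.01968765 -0.26059164  7.39981932] 0.035949655926254966
```

View pics/w10.png

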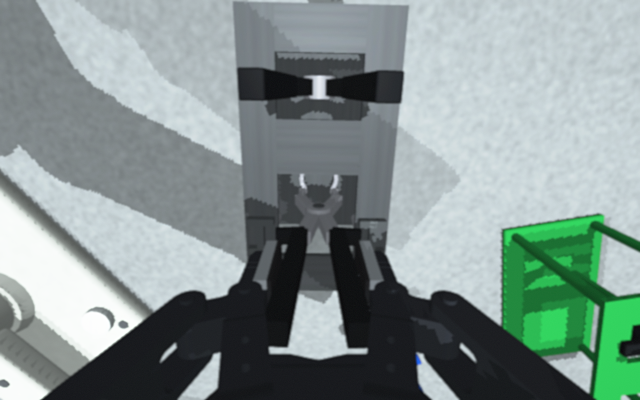

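>>> servo_tool([
  [[-0.02, 0, 0, 0, 0, 0, 0.6], [-0.05, 0, 0, 0, 0, 0, 0.62], [-0.08, 0, 0, 0, 0, 0, 0.64], [-0.12, 0, 0, 0, 0, 0, 0.64], [-0.12, 0, 0, 0, 0, 0, 0.64]],
], newtons=30)

```text
clock: 13.22
eef_pos: [0.5755, 0.1358, 0.1661]
ee_rot: [[0.003, 0.383, 0.924], [0.001, 0.924, -0.383], [-1.0, 0.002, 0.002]]
force: [0.7, 0.1, -0.9]
opening: 0.0309
```

```bash
python3 - <<'E'
from h import *
s=get_state();print(s['eef_pos'],s['force'],s['opening'])
im=optics.camera('wrist');cv2.imwrite('pics/w11.png',im)
crop(optics.camera('side'),210,110,330,270,5,'pics/s11.png')
E
```

```text
[0.57545624 0.13579961 0.16613204] [ 0.68834931  0.05256466 -0.92073621] 0.030912337687755562
```

View pics/w11.png

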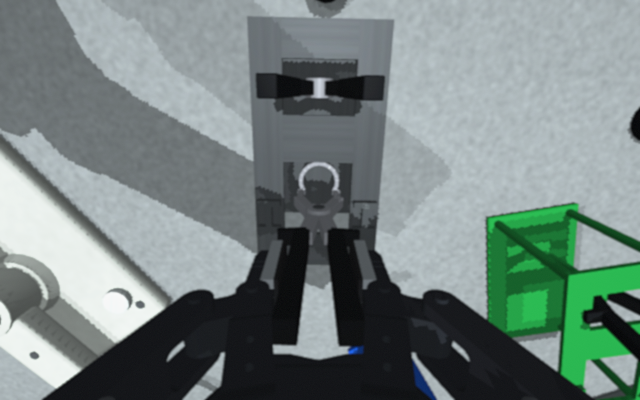

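View pics/s11.png

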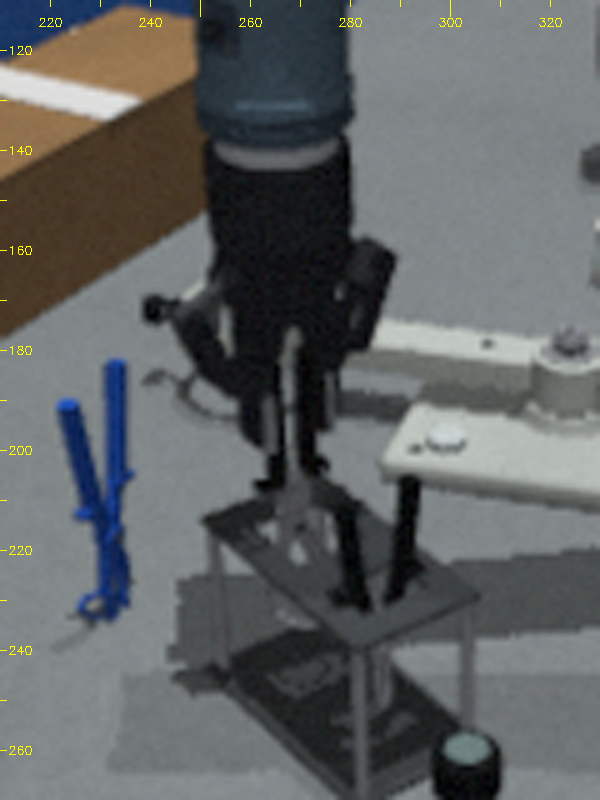

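Pliers are hanging in the fingers, ring visible at about (320,182). I keep lifting.

>>> servo_tool([
  [[-0.08, 0, 0, 0, 0, 0, 0.64], [-0.18, 0, 0, 0, 0, 0, 0.64], [-0.28, 0, 0, 0, 0, 0, 0.64], [-0.38, 0, 0, 0, 0, 0, 0.66], [-0.44, 0, 0, 0, 0, 0, 0.7], [-0.44, 0, 0, 0, 0, 0, 0.8], [-0.44, 0, 0, 0, 0, 0, 1], [-0.44, 0, 0, 0, 0, 0, 1], [-0.44, 0, 0, 0, 0, 0, 1], [-0.44, 0, 0, 0, 0, 0, 1]],
], newtons=40)

```text
clock: 14.15
eef_pos: [0.5735, 0.1351, 0.2722]
ee_rot: [[-0.003, 0.383, 0.924], [-0.001, 0.924, -0.383], [-1.0, -0.002, -0.002]]
force: [-0.0, -0.3, -1.2]
opening: 0.0235
```

```bash
python3 - <<'E'
from h import *
s=get_state();print(s['eef_pos'],s['force'],s['opening'],s['joint_pos'])
im=optics.camera('wrist');cv2.imwrite('pics/w12.png',im)
crop(optics.camera('side'),210,50,330,270,3,'pics/s12.png')
E
```

```text
[0.57351914 0.13506338 0.27219352] [-0.02462936 -0.33190478 -1.1837041 ] 0.023492502575269792 [ 0.05313135  0.43791772 -0.48659302  1.63711648  0.22115157  1.12444457
  0.68656752]
```

View pics/w12.png

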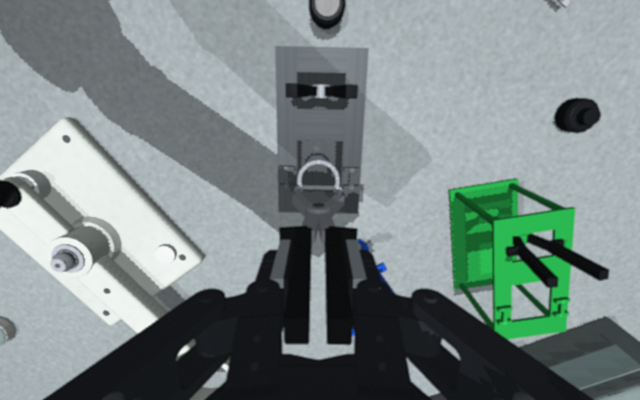

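View pics/s12.png

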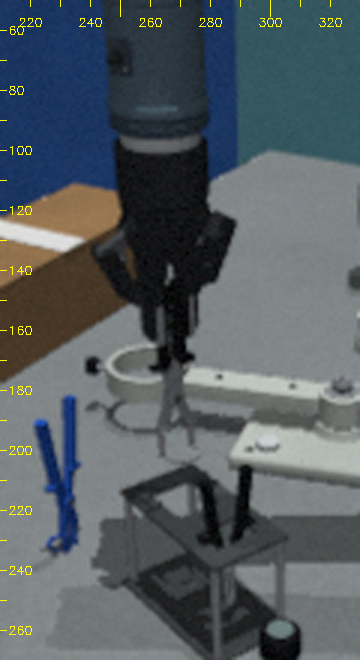

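```bash
python3 - <<'E'
from h import *
import pickle
s=get_state();print(s['eef_pos'],s['opening'],abs(s['joint_velocities']).max())
c=optics.calibration('wrist');im=optics.camera('wrist');pickle.dump((c,s),open('w13.pkl','wb'));cv2.imwrite('pics/w13.png',im)
crop(cv2.convertScaleAbs(im,alpha=1.3,beta=10),270,130,370,240,6,'pics/c13.png')
si=optics.camera('side');cv2.imwrite('pics/s13.png',si);crop(si,240,140,300,220,8,'pics/cs13.png')
ti=optics.camera('top');cv2.imwrite('pics/t13.png',ti)
E
```

```text
[0.5738462  0.13521472 0.27278713] 0.023151400590505147 0.007181610542862213
```

View pics/c13.png

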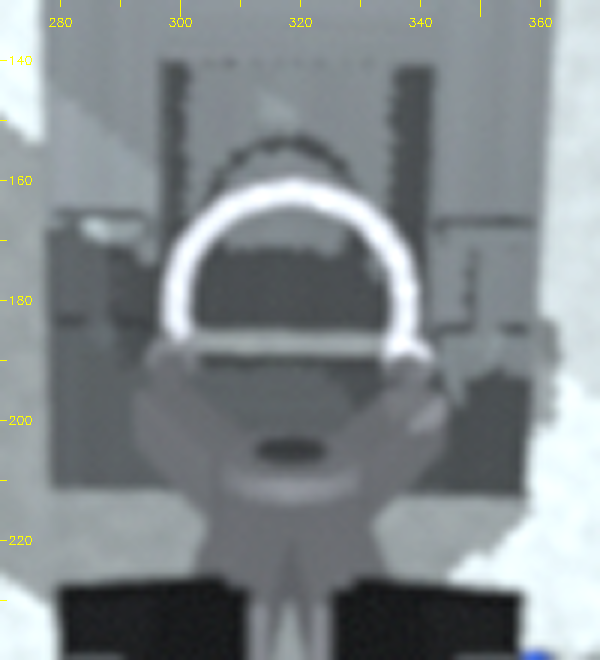

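View pics/cs13.png

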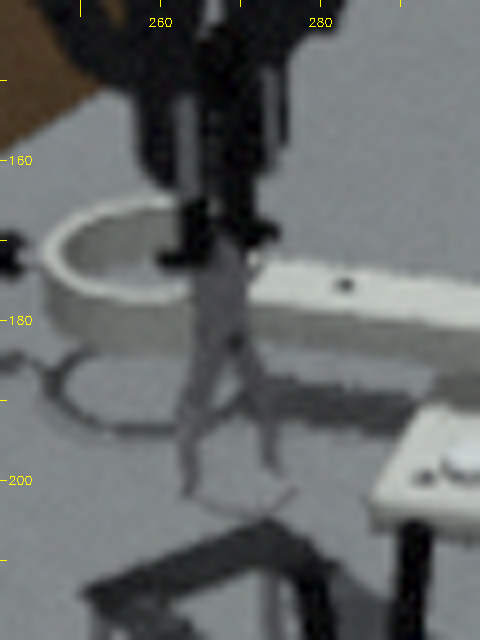

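```bash
cat >> h.py <<'E'
from scipy.optimize import least_squares
def fitring(c,ul,ur,vt,rad=.017,z=None,p0=(.5,0,.15)):
    th=np.linspace(0,2*np.pi,181)
    def f(p):
        P=np.array([proj(c,np.array([p[0]+rad*np.cos(t),p[1]+rad*np.sin(t),p[2] if z is None else z])) for t in th])
        return [P[:,0].min()-ul,P[:,0].max()-ur,P[:,1].min()-vt]+([] if z is None else [0])
    r=least_squares(f,p0);return r.x if z is None else np.r_[r.x[:2],z],r.fun
E
python3 - <<'E'
from h import *
import pickle
np.set_printoptions(precision=4,suppress=True)
c,s=pickle.load(open('w13.pkl','rb'));p=np.array(s['eef_pos']);R=np.array(s['ee_rot'])
for z in (None,.154,.158,.162):
  x,f=fitring(c,297,340,159.5,z=z,p0=(.56,.135,.155));print(x,f,'tool',R.T@(x-p)*1000)
E
```

```text
[0.5628 0.1399 0.1744] [ 0.  0. -0.] tool [ 98.4496   0.1252 -11.8772]
[0.5666 0.1383 0.154 ] [ 1.6325 -1.6323 -0.0624  0.    ] tool [118.7981   0.152   -7.6463]
[0.5659 0.1386 0.158 ] [ 1.3315 -1.3313 -0.0517  0.    ] tool [114.7993   0.1467  -8.4784]
[0.5651 0.1389 0.162 ] [ 1.0213 -1.0212 -0.0402  0.    ] tool [110.8005   0.1415  -9.3101]
```

```bash
python3 - <<'E'
from h import *
R=down(np.radians(67.4));t=np.array([.5625,-.1905,.145])-R@np.array([.1145,.00015,-.0084]);print(t)
row(t,R)
E
```

```text
[ 0.57019732 -0.19386656  0.2595    ]
row [ 0.056  -1.2224  0.4899] [ 0.0003 -0.0001  0.0001] mm [  14.  -305.6  122.5] deg [ 0.1 -0.   0. ]
```

>>> servo_tool([
  [[0, -0.03, 0.012, 0, 0, 0, 1], [0, -0.09, 0.036, 0, 0, 0, 1], [0, -0.17, 0.068, 0, 0, 0, 1], [0, -0.26, 0.104, 0, 0, 0, 1], [0, -0.35, 0.14, 0, 0, 0, 1], [0, -0.44, 0.176, 0, 0, 0, 1], [0, -0.53, 0.212, 0, 0, 0, 1], [0, -0.62, 0.248, 0, 0, 0, 1], [0, -0.7, 0.28, 0, 0, 0, 1], [0, -0.78, 0.312, 0, 0, 0, 1]],
], newtons=40)

```text
clock: 15.23
eef_pos: [0.5712, -0.0768, 0.2739]
ee_rot: [[0.0, 0.384, 0.923], [-0.001, 0.923, -0.384], [-1.0, -0.0, 0.0]]
force: [0.3, 0.7, -2.1]
opening: 0.0235
```

>>> servo_tool([
  [[0.01, -0.08, 0.03, 0, 0, 0, 1], [0.02, -0.16, 0.065, 0, 0, 0, 1], [0.03, -0.24, 0.1, 0, 0, 0, 1], [0.04, -0.32, 0.13, 0, 0, 0, 1], [0.05, -0.39, 0.16, 0, 0, 0, 1], [0.055, -0.43, 0.173, 0, 0, 0, 1], [0.055, -0.442, 0.178, 0, 0, 0, 1], [0.055, -0.442, 0.178, 0, 0, 0, 1], [0.055, -0.442, 0.178, 0, 0, 0, 1], [0.055, -0.442, 0.178, 0, 0, 0, 1]],
])

```text
clock: 16.07
eef_pos: [0.5707, -0.1919, 0.2603]
ee_rot: [[0.0, 0.381, 0.924], [0.001, 0.924, -0.381], [-1.0, 0.001, 0.0]]
force: [0.8, 0.7, -1.5]
opening: 0.0237
```

```bash
python3 - <<'E'
from h import *
import pickle
s=get_state();print(s['eef_pos'],s['opening'],s['force'],abs(s['joint_velocities']).max(),s['joint_pos'])
c=optics.calibration('wrist');im=optics.camera('wrist');pickle.dump((c,s),open('w14.pkl','wb'));cv2.imwrite('pics/w14.png',im)
crop(cv2.convertScaleAbs(im,alpha=1.0,beta=0),260,100,390,240,5,'pics/c14.png')
si=optics.camera('side');cv2.imwrite('pics/s14.png',si);crop(si,280,110,380,220,7,'pics/cs14.png')
ti=optics.camera('top');cv2.imwrite('pics/t14.png',ti)
E
```

```text
[ 0.57069046 -0.1919163   0.26030329] 0.02366925797211502 [ 0.75781967  0.74597806 -1.47438683] 0.0022648357265132304 [ 0.53169968  0.45484177 -0.38437931  1.62340638  0.18497368  1.0992404
  1.27808829]
```

View pics/c14.png

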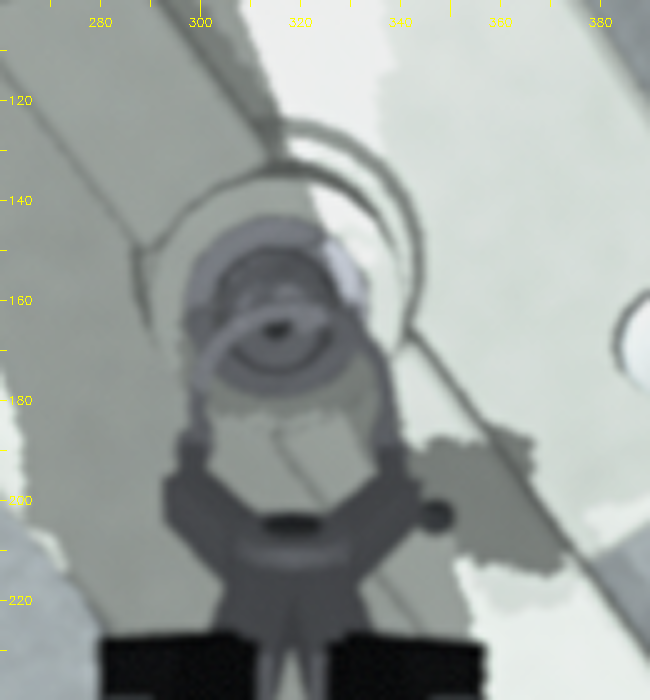

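View pics/cs14.png

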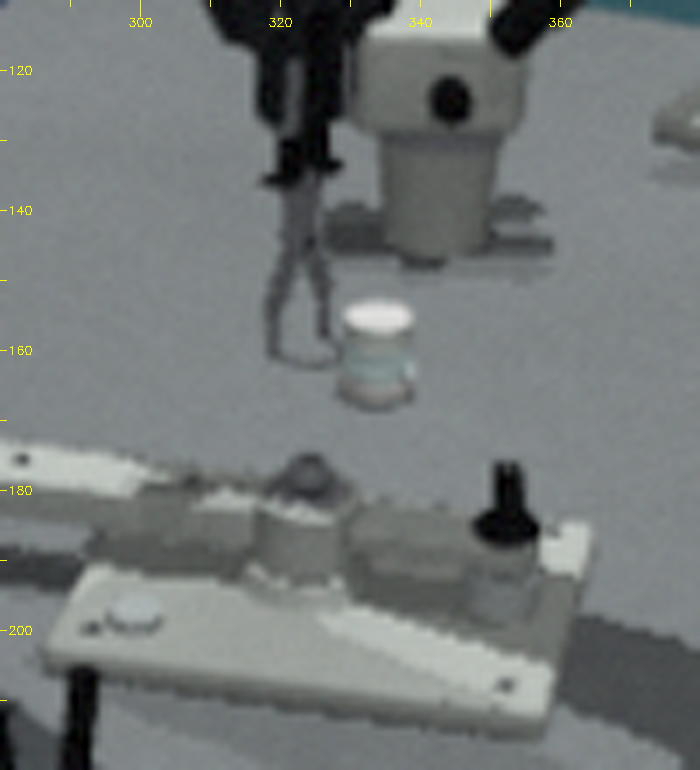

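```bash
python3 - <<'E'
from h import *
import pickle
np.set_printoptions(precision=4,suppress=True)
c,s=pickle.load(open('w14.pkl','rb'));p=np.array(s['eef_pos']);R=np.array(s['ee_rot'])
print('stub wrist',atz(c,315.5,166,.085), 'nom ring',p+R@np.array([.1145,.00015,-.0084]))
S=optics.calibration('side')
print('stub S+w',tri([(c,315.5,166),(S,324.2,175.8)]))
print('ring S',proj(S,p+R@np.array([.1145,.00015,-.0084])))
im=cv2.imread('pics/w14.png');crop(cv2.convertScaleAbs(im,alpha=2,beta=-40),285,130,350,215,9,'pics/c15.png')
E
```

```text
stub wrist [ 0.5642 -0.1922  0.085 ] nom ring [ 0.563  -0.1885  0.1458]
stub S+w (array([ 0.5629, -0.1928,  0.0841]), [array([-1.0395, -1.1508]), array([-0.4466, -0.0973])])
ring S [323.6414 160.0927]
```

View pics/c15.png

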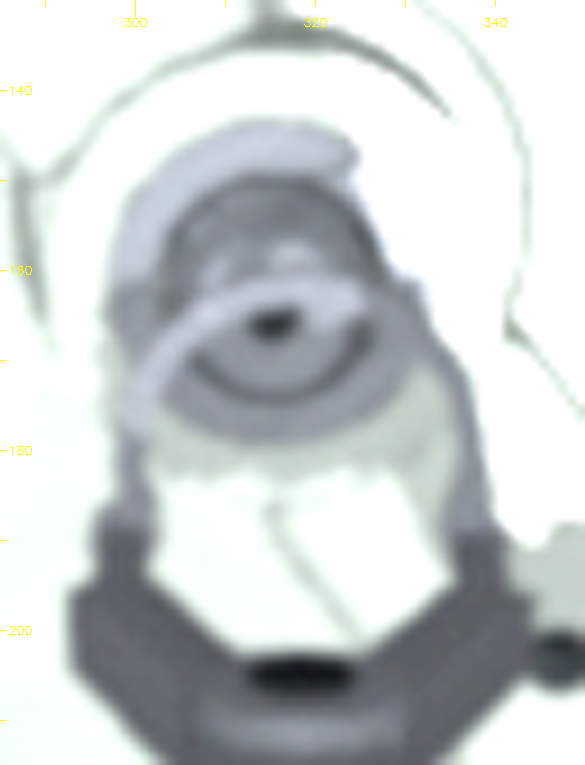

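>>> servo_tool([
  [[0.04, -0.0127, 0.006, 0, 0, 0, 1], [0.09, -0.0127, 0.006, 0, 0, 0, 1], [0.14, -0.0127, 0.006, 0, 0, 0, 1], [0.18, -0.0127, 0.006, 0, 0, 0, 1], [0.2, -0.0127, 0.006, 0, 0, 0, 1], [0.2, -0.0127, 0.006, 0, 0, 0, 1], [0.2, -0.0127, 0.006, 0, 0, 0, 1], [0.2, -0.0127, 0.006, 0, 0, 0, 1]],
])

```text
clock: 16.88
eef_pos: [0.5709, -0.1973, 0.2105]
ee_rot: [[0.001, 0.383, 0.924], [-0.0, 0.924, -0.383], [-1.0, 0.0, 0.001]]
force: [0.5, 0.8, -1.7]
opening: 0.0232
```

```bash
python3 - <<'E'
from h import *
import pickle
np.set_printoptions(precision=4,suppress=True)
s=get_state();print(s['eef_pos'],s['opening'],s['force'],abs(s['joint_velocities']).max())
c=optics.calibration('wrist');im=optics.camera('wrist');pickle.dump((c,s),open('w16.pkl','wb'));cv2.imwrite('pics/w16.png',im)
crop(cv2.convertScaleAbs(im,alpha=2,beta=-40),285,130,350,215,9,'pics/c16.png')
si=optics.camera('side');cv2.imwrite('pics/s16.png',si);crop(si,290,140,360,210,10,'pics/cs16.png')
p=np.array(s['eef_pos']);R=np.array(s['ee_rot']);g=p+R@np.array([.1145,.00015,-.0084]);print('ring',g)
print('stub side exp',proj(optics.calibration('side'),np.array([.5632,-.192,.085])),'ring',proj(optics.calibration('side'),g))
E
```

```text
[ 0.5709 -0.1973  0.2105] 0.023180111484259046 [ 0.5035  0.8434 -1.6645] 0.007845545087890097
ring [ 0.5633 -0.1939  0.096 ]
stub side exp [323.579 175.534] ring [323.8742 172.4968]
```

View pics/c16.png

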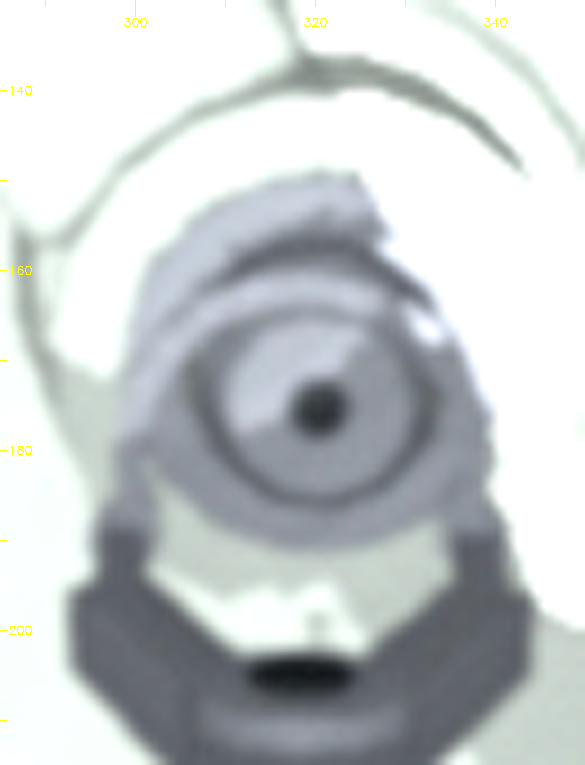

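View pics/cs16.png

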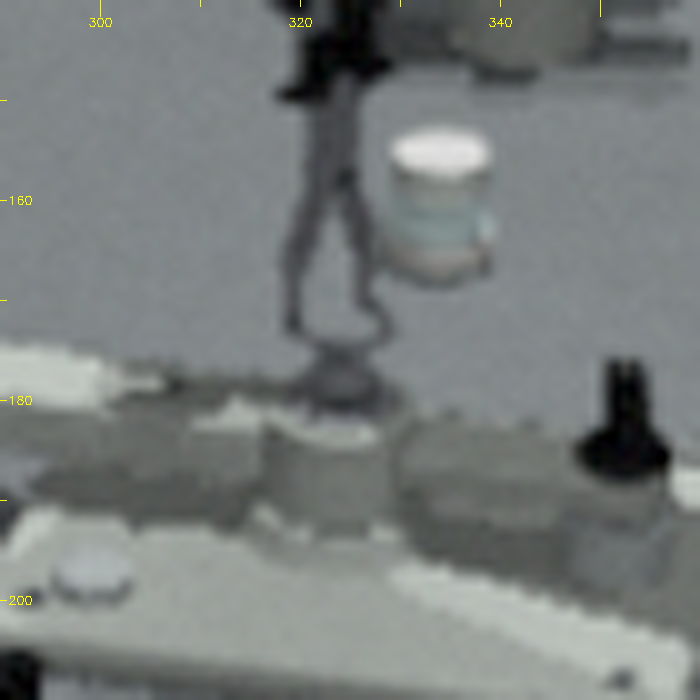

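```bash
python3 - <<'E'
from h import *
import pickle
np.set_printoptions(precision=4,suppress=True)
c,s=pickle.load(open('w16.pkl','rb'));p=np.array(s['eef_pos']);R=np.array(s['ee_rot']);g=p+R@np.array([.1145,.00015,-.0084])
print('px ring',proj(c,g))
for z in (.083,.085): 
  st=atz(c,320.3,175.5,z);print(st,'err tool mm',(R.T@(st-g))*1000)
S=optics.calibration('side')
print(fitring(c,297.5,340,160,z=.096,p0=(.563,-.19,.1)))
s=get_state();print(s['eef_pos'])
E
```

```text
px ring [318.5395 179.4883]
[ 0.5639 -0.1925  0.083 ] err tool mm [12.9658  1.5715 -0.0526]
[ 0.5634 -0.1923  0.085 ] err tool mm [10.9654  1.5572 -0.5792]
(array([ 0.5637, -0.1939,  0.096 ]), array([ 1.0652, -1.0653, -0.0417,  0.    ]))
[ 0.571  -0.1974  0.2107]
```

>>> servo_tool([
  [[0.01, 0.006, -0.001, 0, 0, 0, 1], [0.02, 0.006, -0.001, 0, 0, 0, 1], [0.03, 0.006, -0.001, 0, 0, 0, 1], [0.036, 0.006, -0.001, 0, 0, 0, 1], [0.036, 0.006, -0.001, 0, 0, 0, 1], [0.036, 0.006, -0.001, 0, 0, 0, 1], [0.036, 0.006, -0.001, 0, 0, 0, 1]],
])

```text
clock: 17.57
eef_pos: [0.5709, -0.1958, 0.2011]
ee_rot: [[0.0, 0.383, 0.924], [-0.0, 0.924, -0.383], [-1.0, -0.0, 0.0]]
force: [-0.2, -0.8, -1.3]
opening: 0.0237
```

```bash
python3 - <<'E'
from h import *
import pickle
np.set_printoptions(precision=4,suppress=True)
s=get_state();print(s['eef_pos'],s['opening'],s['force'],abs(s['joint_velocities']).max())
c=optics.calibration('wrist');im=optics.camera('wrist');pickle.dump((c,s),open('w17.pkl','wb'));cv2.imwrite('pics/w17.png',im)
crop(cv2.convertScaleAbs(im,alpha=2,beta=-40),285,130,350,215,9,'pics/c17.png')
si=optics.camera('side');cv2.imwrite('pics/s17.png',si);crop(si,290,140,360,210,10,'pics/cs17.png')
p=np.array(s['eef_pos']);R=np.array(s['ee_rot']);g=p+R@np.array([.1145,.00015,-.0084]);print('ring',g,proj(c,g))
E
```

```text
[ 0.5709 -0.1958  0.2011] 0.023696974776345577 [-0.2313 -0.8265 -1.3168] 0.0028336698996834302
ring [ 0.5632 -0.1925  0.0866] [318.5058 179.4927]
```

View pics/c17.png

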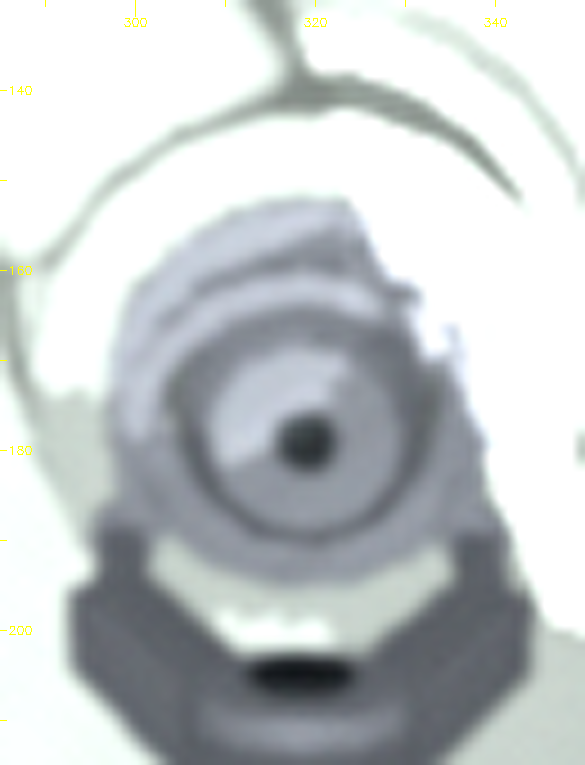

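View pics/cs17.png

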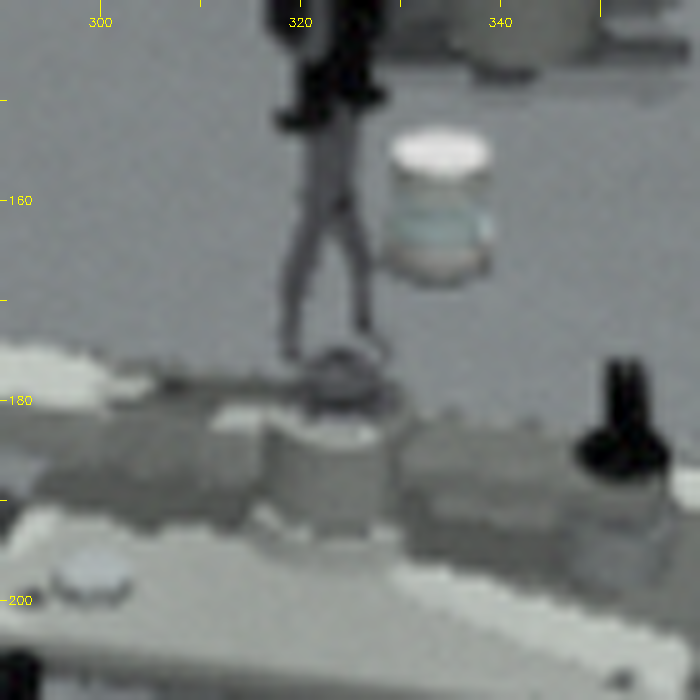

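The stub's dot (319,179) coincides with the computed ring centre (318.5,179.5). I lower in small steps and watch the force.

>>> servo_tool([
  [[0.008, 0.001, 0, 0, 0, 0, 1], [0.016, 0.001, 0, 0, 0, 0, 1], [0.024, 0.001, 0, 0, 0, 0, 1], [0.024, 0.001, 0, 0, 0, 0, 1], [0.024, 0.001, 0, 0, 0, 0, 1]],
])

```text
clock: 18.08
eef_pos: [0.5708, -0.1955, 0.1947]
ee_rot: [[-0.001, 0.383, 0.924], [0.0, 0.924, -0.383], [-1.0, -0.0, -0.001]]
force: [0.7, -0.5, -2.7]
opening: 0.0237
```

>>> servo_tool([
  [[0.006, 0, 0, 0, 0, 0, 1], [0.012, 0, 0, 0, 0, 0, 1], [0.012, 0, 0, 0, 0, 0, 1], [0.012, 0, 0, 0, 0, 0, 1]],
])

```text
clock: 18.42
eef_pos: [0.5708, -0.1955, 0.1919]
ee_rot: [[-0.0, 0.383, 0.924], [0.0, 0.924, -0.383], [-1.0, -0.0, -0.0]]
force: [-0.9, 0.1, -1.9]
opening: 0.0233
```

```bash
python3 - <<'E'
from h import *
import pickle
np.set_printoptions(precision=4,suppress=True)
s=get_state();print(s['eef_pos'],s['opening'],s['force'],abs(s['joint_velocities']).max())
c=optics.calibration('wrist');im=optics.camera('wrist');pickle.dump((c,s),open('w18.pkl','wb'));cv2.imwrite('pics/w18.png',im)
crop(cv2.convertScaleAbs(im,alpha=2,beta=-40),285,130,350,215,9,'pics/c18.png')
si=optics.camera('side');cv2.imwrite('pics/s18.png',si);crop(si,290,140,360,210,10,'pics/cs18.png')
E
```

```text
[ 0.5708 -0.1955  0.1919] 0.02332444488166584 [-0.8538  0.1434 -1.8987] 0.0017696654183069357
```

View pics/c18.png

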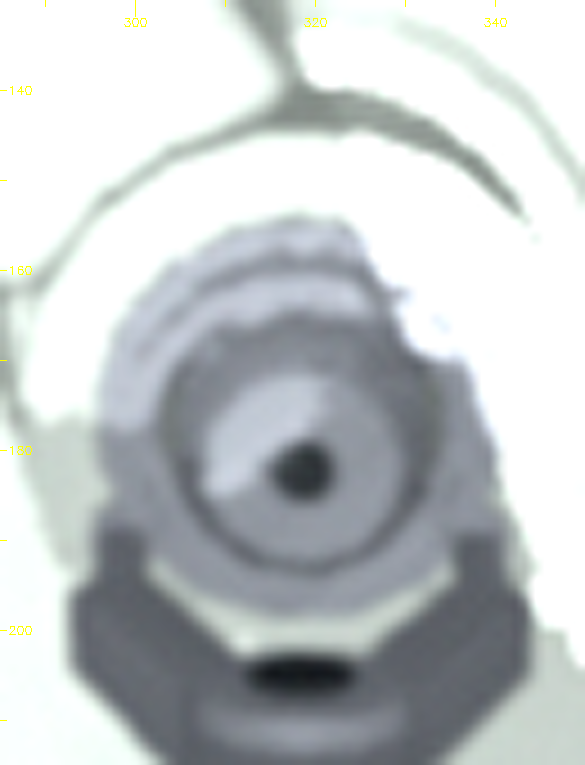

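View pics/cs18.png

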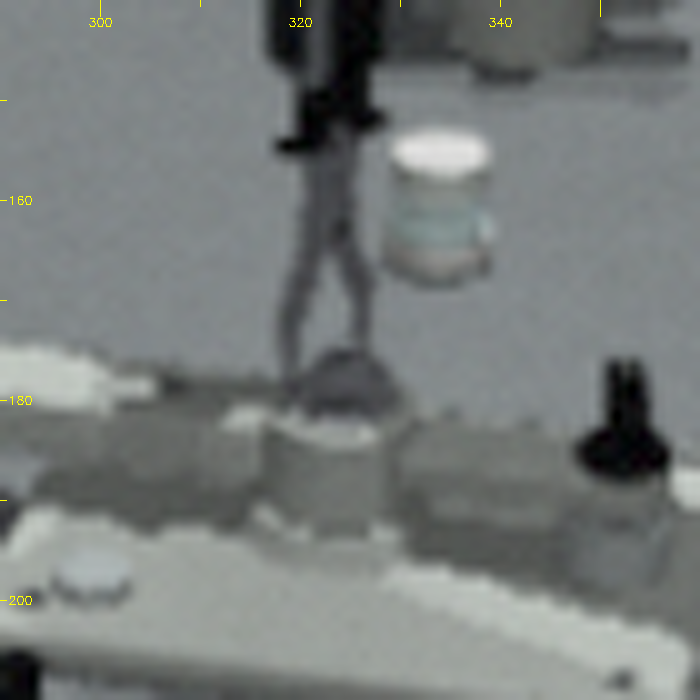

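```bash
python3 - <<'E'
from h import *
import pickle
np.set_printoptions(precision=4,suppress=True)
c,s=pickle.load(open('w18.pkl','rb'));p=np.array(s['eef_pos']);R=np.array(s['ee_rot']);g=p+R@np.array([.1145,.00015,-.0084])
for z in (.083,.085,.087): 
  st=atz(c,318.7,182.4,z);print(st,'err tool mm',(R.T@(st-g))*1000)
E
```

```text
[ 0.564  -0.1924  0.083 ] err tool mm [-5.627   0.1224  0.9666]
[ 0.5635 -0.1922  0.085 ] err tool mm [-7.6268  0.1187  0.3934]
[ 0.563 -0.192  0.087] err tool mm [-9.6266  0.1149 -0.1798]
```

>>> servo_tool([
  [[0.005, 0, 0, 0, 0, 0, 1], [0.01, 0, 0, 0, 0, 0, 1], [0.01, 0, 0, 0, 0, 0, 1], [0.01, 0, 0, 0, 0, 0, 1]],
])

```text
clock: 18.85
eef_pos: [0.5708, -0.1955, 0.1894]
ee_rot: [[-0.0, 0.383, 0.924], [0.0, 0.924, -0.383], [-1.0, -0.0, -0.0]]
force: [-0.6, 0.9, -1.5]
opening: 0.0236
```

>>> servo_tool([
  [[0.003, 0, 0, 0, 0, 0, 1], [0.006, 0, 0, 0, 0, 0, 1], [0.006, 0, 0, 0, 0, 0, 1], [0.006, 0, 0, 0, 0, 0, 1]],
])

```text
clock: 19.18
eef_pos: [0.5709, -0.1956, 0.188]
ee_rot: [[-0.0, 0.383, 0.924], [-0.0, 0.924, -0.383], [-1.0, -0.0, -0.0]]
force: [-0.7, -0.2, -1.0]
opening: 0.0236
```

>>> servo_tool([
  [[0.002, 0, 0, 0, 0, 0, 1], [0.004, 0, 0, 0, 0, 0, 1], [0.004, 0, 0, 0, 0, 0, 1], [0.004, 0, 0, 0, 0, 0, 1]],
])

```text
clock: 19.52
eef_pos: [0.5709, -0.1956, 0.187]
ee_rot: [[-0.0, 0.383, 0.924], [0.0, 0.924, -0.383], [-1.0, -0.0, -0.0]]
force: [-0.5, -0.6, -0.9]
opening: 0.024
```

>>> servo_tool([
  [[0.002, 0, 0, 0, 0, 0, 1], [0.004, 0, 0, 0, 0, 0, 1], [0.004, 0, 0, 0, 0, 0, 1], [0.004, 0, 0, 0, 0, 0, 1]],
])

```text
clock: 19.85
eef_pos: [0.5709, -0.1955, 0.186]
ee_rot: [[-0.0, 0.383, 0.924], [0.0, 0.924, -0.383], [-1.0, 0.0, -0.0]]
force: [0.2, 0.2, -1.7]
opening: 0.0237
```

```bash
python3 - <<'E'
from h import *
si=optics.camera('side');cv2.imwrite('pics/s19.png',si);crop(si,300,150,350,200,14,'pics/cs19.png')
im=optics.camera('wrist');cv2.imwrite('pics/w19.png',im);crop(cv2.convertScaleAbs(im,alpha=2,beta=-40),285,130,350,215,9,'pics/c19.png')
print(get_state()['force'])
E
```

```text
[-0.66170006 -0.12121027 -1.93146939]
```

View pics/cs19.png

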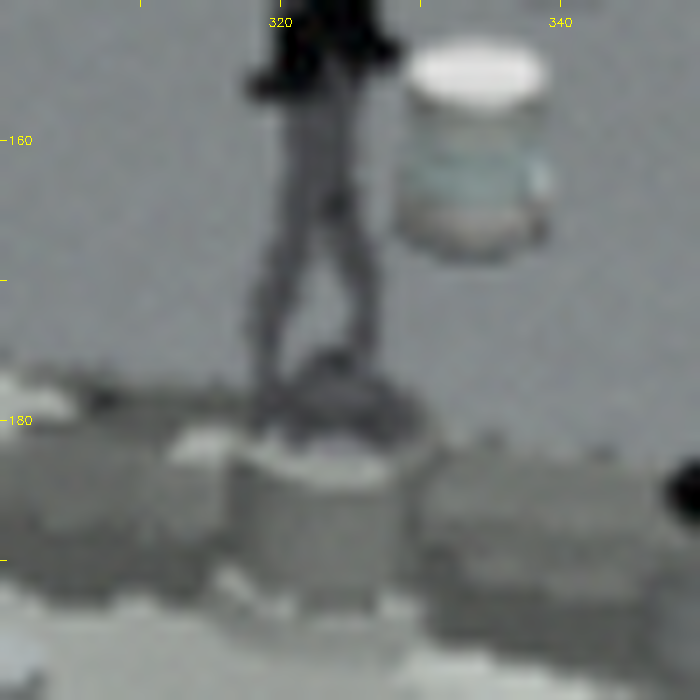

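View pics/c19.png

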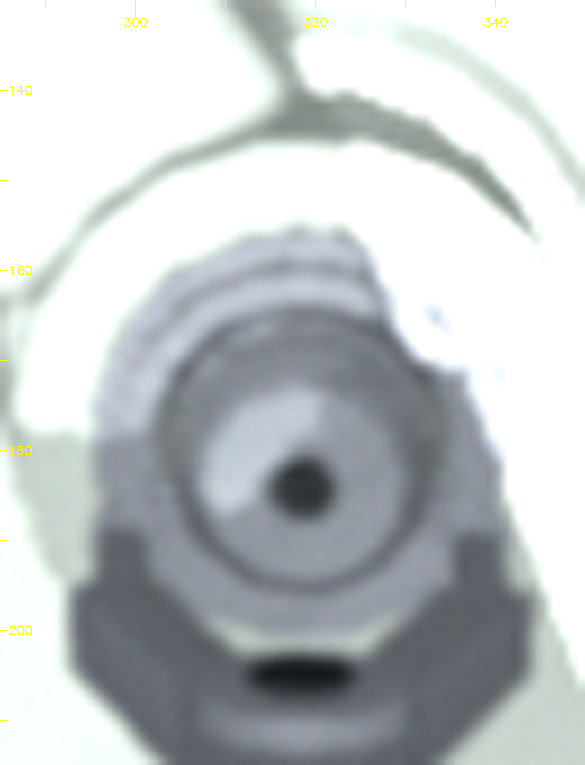

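>>> servo_tool([
  [[0.002, 0, 0, 0, 0, 0, 1], [0.004, 0, 0, 0, 0, 0, 1], [0.004, 0, 0, 0, 0, 0, 1], [0.004, 0, 0, 0, 0, 0, 1]],
])

```text
clock: 20.28
eef_pos: [0.5711, -0.1956, 0.1853]
ee_rot: [[0.0, 0.383, 0.924], [-0.0, 0.924, -0.383], [-1.0, -0.0, 0.0]]
force: [-1.3, -0.1, 1.4]
opening: 0.0234
```

>>> servo_tool([
  [[0.002, 0, 0, 0, 0, 0, 1], [0.004, 0, 0, 0, 0, 0, 1], [0.004, 0, 0, 0, 0, 0, 1], [0.004, 0, 0, 0, 0, 0, 1]],
])

```text
clock: 20.62
eef_pos: [0.5714, -0.1957, 0.185]
ee_rot: [[0.001, 0.383, 0.924], [-0.0, 0.924, -0.383], [-1.0, -0.0, 0.001]]
force: [-1.3, 0.3, 6.3]
opening: 0.0233
```

>>> servo_tool([
  [[-0.004, 0, 0, 0, 0, 0, 1], [-0.008, 0, 0, 0, 0, 0, 1], [-0.008, 0, 0, 0, 0, 0, 1], [-0.008, 0, 0, 0, 0, 0, 1], [-0.008, 0, 0, 0, 0, 0, 1], [-0.008, 0, 0, 0, 0, 0, 1]],
])

```text
clock: 21.12
eef_pos: [0.5708, -0.1955, 0.1857]
ee_rot: [[-0.0, 0.383, 0.924], [0.0, 0.924, -0.383], [-1.0, -0.0, -0.0]]
force: [0.9, -1.0, -1.1]
opening: 0.0233
```

```bash
python3 - <<'E'
from h import *
np.set_printoptions(precision=4,suppress=True)
s=get_state();print(s['eef_pos'],s['force'],s['opening'],abs(s['joint_velocities']).max())
c=optics.calibration('wrist');im=optics.camera('wrist');cv2.imwrite('pics/w20.png',im);crop(cv2.convertScaleAbs(im,alpha=2,beta=-40),285,130,350,215,9,'pics/c20.png')
p=np.array(s['eef_pos']);R=np.array(s['ee_rot']);g=p+R@np.array([.1145,.00015,-.0084]);print(g,R.T@(np.array([.5633,-.192,.0725])-g))
si=optics.camera('side');cv2.imwrite('pics/s20.png',si);crop(si,280,120,380,220,7,'pics/cs20.png')
E
```

```text
[ 0.5708 -0.1955  0.1857] [ 0.9228 -1.0484 -1.0581] 0.023270414552172644 0.0012962443148445218
[ 0.563  -0.1921  0.0712] [-0.0013  0.0003  0.0002]
```

View pics/c20.png

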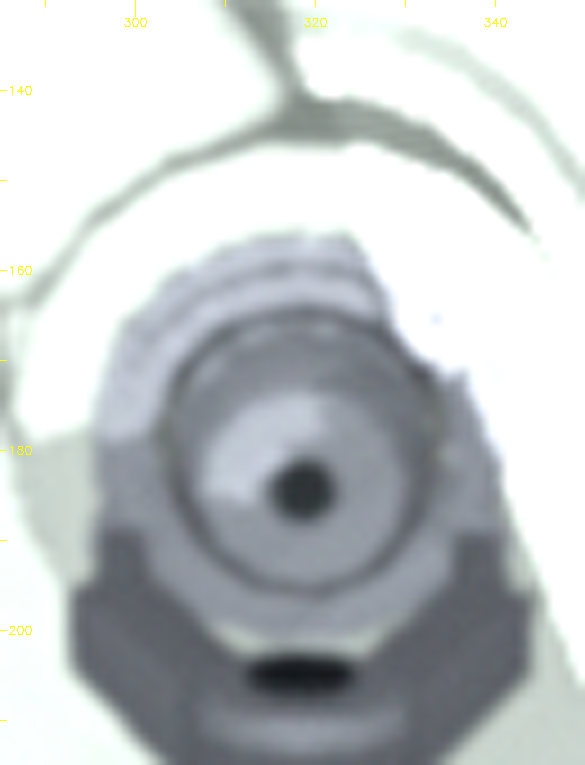

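View pics/cs20.png

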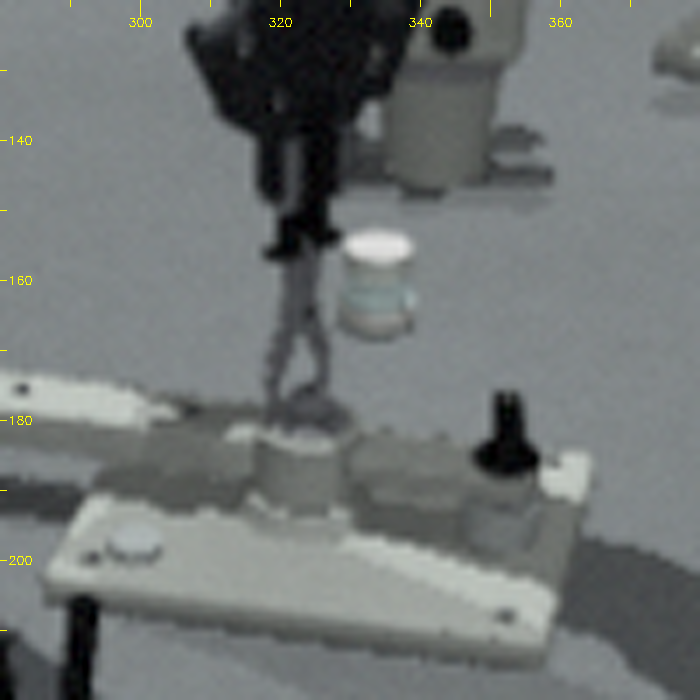

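>>> servo_tool([
  [[-0.002, 0, 0, 0, 0, 0, 1], [-0.002, 0, 0, 0, 0, 0, 1], [-0.002, 0, 0, 0, 0, 0, 1], [-0.002, 0, 0, 0, 0, 0, 1], [-0.002, 0, 0, 0, 0, 0, 1], [-0.002, 0, 0, 0, 0, 0, 1]],
])

```text
clock: 21.72
eef_pos: [0.5709, -0.1955, 0.1865]
ee_rot: [[-0.0, 0.383, 0.924], [-0.0, 0.924, -0.383], [-1.0, -0.0, -0.0]]
force: [-0.7, 0.3, -2.2]
opening: 0.0237
```

```bash
python3 - <<'E'
from h import *
s=get_state();print(s['eef_pos'],s['force'],s['opening'],abs(s['joint_velocities']).max())
t=optics.camera('top');cv2.imwrite('pics/t20.png',t)
E
```

```text
[ 0.57093475 -0.19554805  0.18651572] [-0.678791    0.3022373  -2.23248407] 0.023728221652976073 0.0011055032379317536
```

View pics/t20.png

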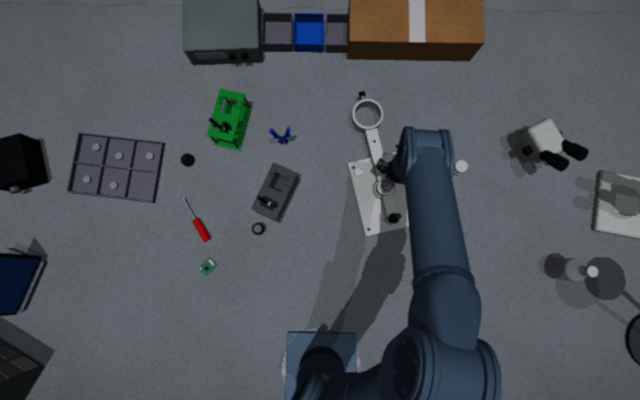

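The top view shows the bystanders and rack where they were, with the pliers on the stub. The arm is still, with only the pliers' weight on the wrist, so I'm handing in.

```bash
python3 -c "
from cell import close_job
print(close_job())"
```

```text
the job is handed in; nothing more can be done
None
```

The job is handed in: the arm is latched down, and the pliers are held upright and squeezed on the stub with the ring spread at about groove height. Hand-in reports no verdict, so these are my own readings.

- **Transport lock:** I pushed it down to its stop and turned it about 78° (1.37 rad) clockwise. It then rose about 3.5 mm and held against a light upward pull, which fits a latch at about 6 mm. After release the pictures showed the groove clear.
- **Pliers:** I lifted them straight out of the rack and squeezed them to about 24 mm finger opening. I take that as their stop, because the 14 mm lock bar also read about 1.3 mm too small.
- **Ring position:** By the wrist camera it sits within about 0.5 mm of the stub's axis. I lowered it until it just touched, taken to be the washer, then raised it about 1 mm, so it should be roughly level with the groove's middle.
- **Force and tilt at the end:** The wrist carries about 2 N, roughly the pliers' weight, so the ring is not pressing on the arm. The tool is vertical and still.
- **Bystanders:** The last top view showed no bystander moved; the gripper hides part of the stand there.

Two checks disagreed. The side and top cameras put the stub about 3.5 mm away in y from where the wrist camera did. I followed the wrist camera, which agreed with where the fingers met the lock, and the ring then slid on without side force. Before the touch check, the camera height put the ring about 1.3 mm lower than the touch did, still inside the allowed range.

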